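# Gather the bushings in a covered tray and fit them to an enclosure

## Robot

A 7-joint arm with a two-finger parallel gripper is mounted at the origin on the work surface. World frame = base frame: x ahead of the robot, y to its left, z up, the work surface at z = 0. Lengths are in m, angles in degrees, forces in N, time in s.
With the tool pointing down it reaches from about 0.4 to 0.875 m from the base axis. Payload 4.4 kg.
Tool frame: the origin (TCP) lies midway between the tips of the shut fingers; the grasp point (between the pads) lies env.tcp_to_grasp behind it (env.tcp_to_grasp is the distance from the TCP to the grasp point, in m); z points along the fingers, y is the line along which they close (so a half turn about z gives the same grasp; the last joint's range is limited). The gripper opens to 85 mm and grips with 20 to 120 N. Pads are 22 mm wide; open, the fingers measure 114 mm over their backs; the gripper's body (76 mm by 85 mm) begins 54 mm behind the grasp point. The pads swing forward as they close: fully open they stand 13 mm farther back than shut.
Start: joints at [-73.556, 36.005, 2.206, 86.941, -1.547, 57.084, -1.146], TCP at [0.225, 0.61, 0.231] pointing down, gripper open.
Joint ranges: [-175.42, 175.42], [-21.48, 121.26], [-71.46, 75.88], [10.55, 141.38], [-63.04, 243.04], [13.31, 113.54], [-168.57, 168.57]. Speed limits (degrees/s): [147.25, 147.25, 180, 180, 180, 180, 180].

## Interface

Orientations are given as a 3x3 rotation matrix whose columns are the frame's x, y, z axes.
In Python, from workcell import env gives the robot as it stands.
- The arm moves only by the shell command python3 nudge.py FILE, which reads ROWS from the file FILE. ROWS is 1 to 12 rows, parted by a bar, with the numbers parted by commas; each row has 7 numbers: a rotation vector rx, ry, rz in degrees, then dx, dy, dz in m, then the finger opening in m; each row shifts and turns the commanded pose from where the row before left it, along the tool's axes as they then stand; what a row does not reach is not made up. A row lasts 1/10 s, in which the tool goes at most 0.05 m and 8.59 degrees, less where a joint would pass 70% of its speed; a pose out of reach is approached as far as the arm can. The fingers move at their own pace and stop on an object; the grip force is fixed at half the most. Time passes only in rows, so rows that do not move let the fingers close. It prints the time, the measured TCP pose, the force, the opening and the grip force at its end. Input that does not fit is refused with a message, and nothing moves.
- env.read_state(): the state, without advancing time (a new reading comes with each control period).
- env.snapshot(name): name is "side" or "top" or "wrist"; returns the picture (384x512x3 uint8, red, green, blue); there is no depth.
- env.camera_params(name): a dict with "mtx" (3x3 intrinsics, pixels), "k1" (the pictures are not rectified: a ray, as slopes to the right and down, at radius r is drawn at 1 + k1 r^2 times it, then the intrinsics apply), "eye" and "attitude" of the camera in the world; the wrist camera has in their place "mount" (4x4, takes a point from camera to tool coordinates, whose origin is the TCP and whose axes are the flange's). Camera axes: x right, y down, z forward; pixel columns grow to the right and rows downward; lengths in m; the calibration is good to about 2 mm. A picture is of the moment at which its call begins: read the wrist's pose just before it. camera_params takes no time and is no camera call.
- env.sign_off(): hands the job in; it is judged then, once.
The state is a dict: "time_s": time; "joint_pos": joint angles; "joint_vel": joint speeds; "tau": joint torques, N m; "eef_pos": TCP position; "tcp_rot": TCP orientation; "contact_force": force on the tool from outside, world axes, zero at the start; "wrist_torque": the same for the moment, N m; "finger_gap": finger opening in m; "finger_force": force on a finger pad.
Only numpy, scipy, OpenCV 4.12 (cv2) and the standard library are available. Lean on these libraries where they do the work, as an engineer would, in place of code of your own. Each camera call takes 0.05 s, during which the arm holds its last target. There are 200 camera calls.

## Task

Keep the loose clear cover on the black tray while you tip the tray up by its handle end until all the metal bushings inside (two or three) slide together against the edge opposite the handle, then set the tray flat again. Lift the cover off and lay it right way up on the bench beside the tray, turn each bushing so that its flat matches and seat it fully home in a D-shaped hole of the grey enclosure (any hole), and finally put the cover properly back on the empty tray, tray flat on the bench. Never tip the tray uncovered, and leave the other things on the bench where they are.

Things in the scene. Friction and masses are not known exactly. Their poses are not given: they have to be found in the camera images.
- tray: loose shallow black tray, 0.45 kg. Origin: centre of its underside, z up. Base plate 5 mm thick, x -91..97, y -100..100; low walls to z 30 round the inside x -75..75, y -85..85. Floor at z 5 is slick: bushings slide once it is tilted over 10 to 16 degrees (20 is ample, past 35 they may topple). Bushings are to gather at its -x wall: raise the +x (handle) end, the -x lower edge left on the bench.
- handle (a point): top middle of the tray's handle, an upright plate at its +x end: x 91..97, y -20..20, up to z 104 of the tray. Site at x 94, z 104. Pinch it together with the cover's fin from above (fingers closing along the tray's x, 15 mm thick in all when on) so that the cover is held while tipping.
- cover: loose clear plastic cover, 0.25 kg, an upside-down box 174 (x) x 194 (y) x 71 mm, 4 mm walls. Origin: centre of its lower rim plane, z up. When on, the rim stands on the tray's base plate outside the tray's walls (4 mm play), origin 5 mm above the tray's, axes alike. At its +x edge a grey upright fin x 82..88, y -20..20, z 71..99, which then stands 3 mm inside the tray's handle.
- grip (a point): top middle of the grey grip block on the cover's top face (z 71), at the cover's x 0, y 0, z 106; the block is 14 mm in x, 60 mm in y, 35 mm high. Pinch it along x to lift the cover alone; raise by 70 mm at least to clear the bushings.
- bush0: aluminium keyed bushing, 0.11 kg, all alike; may be absent. Origin: centre of its underside, z up. Plug 40 mm diameter, z 0..14, foot tapered 2 mm, flat on its +x side 13.5 mm off the axis; flange 52 mm diameter, z 14..19, with a like flat 18.5 mm off the axis, seen from above; round post 18 mm diameter, z 19..60, to grip at any angle. Starts upright in the tray, in the handle half, turned anyhow.
- bush1: aluminium keyed bushing, 0.11 kg, all alike; may be absent. Origin: centre of its underside, z up. Plug 40 mm diameter, z 0..14, foot tapered 2 mm, flat on its +x side 13.5 mm off the axis; flange 52 mm diameter, z 14..19, with a like flat 18.5 mm off the axis, seen from above; round post 18 mm diameter, z 19..60, to grip at any angle. Starts upright in the tray, in the handle half, turned anyhow.
- bush2: aluminium keyed bushing, 0.11 kg, all alike; may be absent. Origin: centre of its underside, z up. Plug 40 mm diameter, z 0..14, foot tapered 2 mm, flat on its +x side 13.5 mm off the axis; flange 52 mm diameter, z 14..19, with a like flat 18.5 mm off the axis, seen from above; round post 18 mm diameter, z 19..60, to grip at any angle. Starts upright in the tray, in the handle half, turned anyhow.
- enclosure: fixed light grey instrument enclosure, 250 (x) x 110 (y) x 70 mm, origin: centre of its underside. Its top, at z 70, has three through D-holes 30 mm deep, 43 mm across, with a flat 15 mm from the hole's axis on the enclosure's +x side. A bushing seated home has its +x along the enclosure's +x, its flange on the top face, so its origin at z 56.
- hole0 (a point): mouth of D-hole 0, on its axis at the enclosure's top face (enclosure x -80 mm, y 0)
- hole1 (a point): mouth of D-hole 1, on its axis at the enclosure's top face (enclosure x 0 mm, y 0)
- hole2 (a point): mouth of D-hole 2, on its axis at the enclosure's top face (enclosure x 80 mm, y 0)
- driver: bystander: screwdriver 190 mm long lying on the bench
- woodblock: bystander: dark wooden block 60 x 75 x 45 mm
- meter: bystander: black hand meter 160 x 80 x 35 mm
- fluxbottle: bystander: small upright bottle 48 mm wide, 110 mm high
- tape: bystander: roll of tape 90 mm wide, 20 mm high
- connector: bystander: black plug connector 60 mm long

How it is judged (in metres and radians):
On the way, in this order (a step that is already met when the one before it is completed fails the run):
1. tray tipped (over 0.17 rad) with its cover on and every bushing slid to the edge opposite the handle (within 20 mm of the wall) (angle between tray's own z axis and vertical above 0.17 rad and x of cover in the frame of tray between -0.009 and 0.009 m and y of cover in the frame of tray between -0.009 and 0.009 m and z of cover in the frame of tray below 0.01 m and angle between the z axis of cover and the z axis of tray, either way round below 0.06 rad and x of each of bush0, bush1, bush2 in the frame of tray below -0.03 m), for 0.2 s.
2. tray set flat on the bench again with the cover still on and the bushings still in the half opposite the handle (angle between tray's own z axis and vertical below 0.05 rad and height (world z) of tray below 0.008 m and x of cover in the frame of tray between -0.009 and 0.009 m and y of cover in the frame of tray between -0.009 and 0.009 m and z of cover in the frame of tray below 0.01 m and angle between the z axis of cover and the z axis of tray, either way round below 0.06 rad and x of each of bush0, bush1, bush2 in the frame of tray below -0.01 m), for 0.2 s.
3. cover lifted off and lying right way up on the bench beside the tray, let go (horizontal distance between cover and tray above 0.15 m and height (world z) of cover below 0.012 m and angle between cover's own z axis and vertical below 0.1 rad and contact force between the fingers and cover below 0.3 N), for 0.2 s.
4. every bushing seated home in a D-hole (((horizontal distance between bush0 and hole0 below 0.004 m and z of bush0 in the frame of enclosure below 0.0585 m and angle between bush0's own z axis and vertical below 0.06 rad) or (horizontal distance between bush0 and hole1 below 0.004 m and z of bush0 in the frame of enclosure below 0.0585 m and angle between bush0's own z axis and vertical below 0.06 rad) or (horizontal distance between bush0 and hole2 below 0.004 m and z of bush0 in the frame of enclosure below 0.0585 m and angle between bush0's own z axis and vertical below 0.06 rad)) and ((horizontal distance between bush1 and hole0 below 0.004 m and z of bush1 in the frame of enclosure below 0.0585 m and angle between bush1's own z axis and vertical below 0.06 rad) or (horizontal distance between bush1 and hole1 below 0.004 m and z of bush1 in the frame of enclosure below 0.0585 m and angle between bush1's own z axis and vertical below 0.06 rad) or (horizontal distance between bush1 and hole2 below 0.004 m and z of bush1 in the frame of enclosure below 0.0585 m and angle between bush1's own z axis and vertical below 0.06 rad)) and ((horizontal distance between bush2 and hole0 below 0.004 m and z of bush2 in the frame of enclosure below 0.0585 m and angle between bush2's own z axis and vertical below 0.06 rad) or (horizontal distance between bush2 and hole1 below 0.004 m and z of bush2 in the frame of enclosure below 0.0585 m and angle between bush2's own z axis and vertical below 0.06 rad) or (horizontal distance between bush2 and hole2 below 0.004 m and z of bush2 in the frame of enclosure below 0.0585 m and angle between bush2's own z axis and vertical below 0.06 rad))), for 0.2 s.
At the end, for the whole second after the job is handed in: every bushing present sits in a D-hole of the enclosure (within 4 mm of its axis, flange within 2.5 mm of the top face, upright); the cover is on the tray (within 9 mm, down on the base plate within 5 mm, parallel within 0.06 rad), the tray flat on the bench; all at rest (all of step 4 and x of cover in the frame of tray between -0.009 and 0.009 m and y of cover in the frame of tray between -0.009 and 0.009 m and z of cover in the frame of tray below 0.01 m and angle between the z axis of cover and the z axis of tray, either way round below 0.06 rad and angle between tray's own z axis and vertical below 0.05 rad and height (world z) of tray below 0.008 m and linear speed of each of cover, tray below 0.02 m/s); the robot touches nothing.
It fails at once if the tray is tipped (over 0.15 rad) with its cover off (angle between tray's own z axis and vertical above 0.15 rad and distance between cover and tray above 0.06 m).
It fails at once if a bystander is moved by more than 60 mm (distance of any of driver, woodblock, meter, fluxbottle, tape, connector from where it was at the start of the episode above 0.06 m).
Of bush0, bush1, bush2 only 2 to 3 are there at a start; the rules pass over those that are not, and their reading is None.
At some moment in a run one of tray, cover, bush0, bush1, bush2 may be knocked a few centimetres aside while the robot is not near it.
It also fails if it takes over 208 s, if anything falls off the work surface, if the arm or the gripper's body presses on something with over 40 N, if the wrist force passes 120 N, or if a joint passes its speed limit or range.

## Working session

There is one attempt and no reset: what is moved stays moved. The work goes in short steps, Python scripts to look and compute and a shell command to move; the robot and the scene stay as the last step left them, time stands still between calls to the robot, and variables do not carry over. Pictures are saved under pics/ and viewed, at most 14 in all, crops included, and the job is handed in when it is done.

```bash
ls; mkdir -p pics
python3 - <<'E'
from workcell import env
import cv2,numpy as np
s=env.read_state();print(s['time_s'],s['eef_pos'],s['tcp_rot'],s['finger_gap'],env.tcp_to_grasp)
for n in("side","top","wrist"):
    print(n,env.camera_params(n))
a=env.snapshot("top");b=env.snapshot("side")
cv2.imwrite("pics/top0.png",a[:,:,::-1]);cv2.imwrite("pics/side0.png",b[:,:,::-1])
E
```

```text
nudge.py
pics
workcell.py
0.0 [0.2243286  0.6093932  0.23039019] [[-9.38421849e-01  3.45490961e-01 -6.54406932e-04]
 [ 3.45491581e-01  9.38420157e-01 -1.78243230e-03]
 [-1.70559445e-06 -1.89876550e-03 -9.99998197e-01]] 0.084979629785832 0.0187
side {'mtx': array([[381.90664736,   0.        , 256.3164974 ],
       [  0.        , 381.90664736, 186.21157977],
       [  0.        ,   0.        ,   1.        ]]), 'k1': -0.12808147126831831, 'eye': array([ 0.52546617, -0.75147713,  0.83921332]), 'attitude': array([[ 0.9936619 , -0.0894421 ,  0.06808915],
       [-0.11135313, -0.70033232,  0.70507809],
       [-0.01537863, -0.70819118, -0.70585321]])}
top {'mtx': array([[429.39340313,   0.        , 256.03822389],
       [  0.        , 429.39340313, 189.42069896],
       [  0.        ,   0.        ,   1.        ]]), 'k1': -0.1256826023339265, 'eye': array([ 0.52185241, -0.00568108,  1.11278631]), 'attitude': array([[-0.01576889, -0.99773433,  0.06540294],
       [-0.99986649,  0.01601516,  0.00324279],
       [-0.00428288, -0.06534307, -0.99785367]])}
wrist {'mtx': array([[267.56445864,   0.        , 255.35729842],
       [  0.        , 267.56445864, 194.47102261],
       [  0.        ,   0.        ,   1.        ]]), 'k1': -0.006738074522662986, 'mount': array([[-3.02944298e-04, -9.63717310e-01, -2.66924812e-01,
         6.77314735e-02],
       [ 9.99999422e-01, -5.67307869e-04,  9.13291982e-04,
        -1.96767122e-03],
       [-1.03158384e-03, -2.66924381e-01,  9.63716925e-01,
        -1.42396237e-01],
       [ 0.00000000e+00,  0.00000000e+00,  0.00000000e+00,
         1.00000000e+00]])}
```
View pics/top0.png

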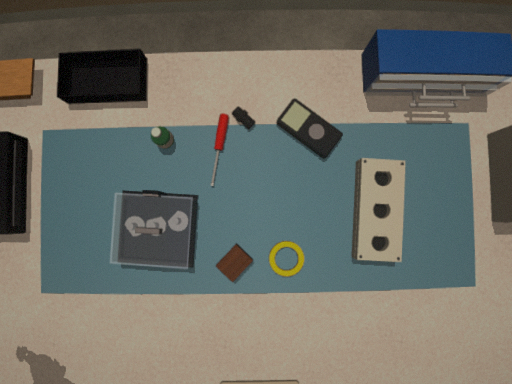

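View pics/side0.png

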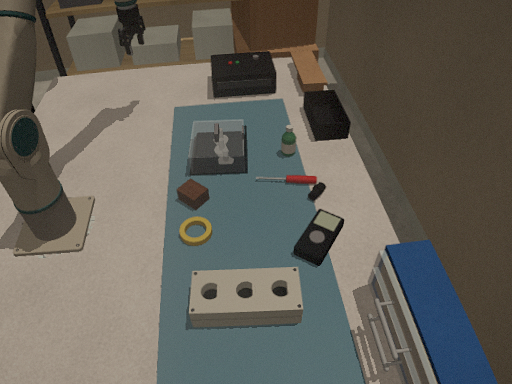

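Tray is near (155,230) in the top view with its handle up-image (+x). The three bushings' posts are at about (133,226), (155,224) and (178,221). The enclosure holes are at (382,178), (381,210) and (379,243). Next I'll zoom in for the fits.

Create h.py:
```python
import numpy as np,cv2
from workcell import env
from scipy.optimize import least_squares
from scipy.spatial.transform import Rotation as Ro
def campose(n,s=None):
    p=env.camera_params(n)
    if n!="wrist": return p,p['attitude'],p['eye']
    s=s or env.read_state(); T=np.eye(4);T[:3,:3]=s['tcp_rot'];T[:3,3]=s['eef_pos'];T=T@p['mount']
    return p,T[:3,:3],T[:3,3]
def proj(n,P,s=None):
    p,R,e=campose(n,s);r,_=cv2.Rodrigues(R.T)
    q,_=cv2.projectPoints(np.asarray(P,float).reshape(-1,1,3),r,-R.T@e,p['mtx'],np.array([p['k1'],0,0,0]));return q.reshape(-1,2)
def back(n,uv,z,s=None):
    p,R,e=campose(n,s)
    q=cv2.undistortPoints(np.asarray(uv,float).reshape(-1,1,2),p['mtx'],np.array([p['k1'],0,0,0])).reshape(-1,2)
    d=np.c_[q,np.ones(len(q))]@R.T
    return e+d*((z-e[2])/d[:,2])[:,None]
def xf(pose,P):  # pose x,y,yawdeg
    P=np.asarray(P,float);c=np.radians(pose[2]);R=np.array([[np.cos(c),-np.sin(c),0],[np.sin(c),np.cos(c),0],[0,0,1]])
    return P@R.T+[pose[0],pose[1],0]
def fit(n,uv,P,x0,s=None):
    f=lambda x:(proj(n,xf(x,P),s)-uv).ravel()
    r=least_squares(f,x0,x_scale=[.01,.01,1],loss='soft_l1');return r.x,np.abs(r.fun).max()
def save(name,im,box=None,k=1):
    if box: im=im[box[1]:box[3],box[0]:box[2]]
    im=cv2.resize(im,None,fx=k,fy=k,interpolation=cv2.INTER_CUBIC);cv2.imwrite("pics/"+name+".png",im[:,:,::-1]);return im
def go(pos,yaw_axis_y,s=None,tilt=None):
    """delta in tool axes to reach pos with tool down and tool y along given horizontal angle (deg)"""
    s=s or env.read_state();R=s['tcp_rot'];a=np.radians(yaw_axis_y)
    y=np.array([np.cos(a),np.sin(a),0]);z=np.array([0,0,-1.]);T=np.c_[np.cross(y,z),y,z]
    print("rotvec",np.round(Ro.from_matrix(R.T@T).as_rotvec(degrees=True),2),"d_tool_now",np.round(R.T@(np.array(pos)-s['eef_pos']),4),"d_tool_after",np.round(T.T@(np.array(pos)-s['eef_pos']),4),
      "q",np.round(s['joint_pos'],0))
```

Run:
```python
from h import *
a=cv2.imread("pics/top0.png")[:,:,::-1]
t=save("c1",a,(105,183,205,275),6);
e=save("c2",a,(345,150,415,270),5)
c=np.zeros((600,950,3),np.uint8);c[:552,:600]=t;c[:600,600:950]=e
save("c",c[:,:950],None,.84)
```

```text
(no output)
```

View pics/c.png

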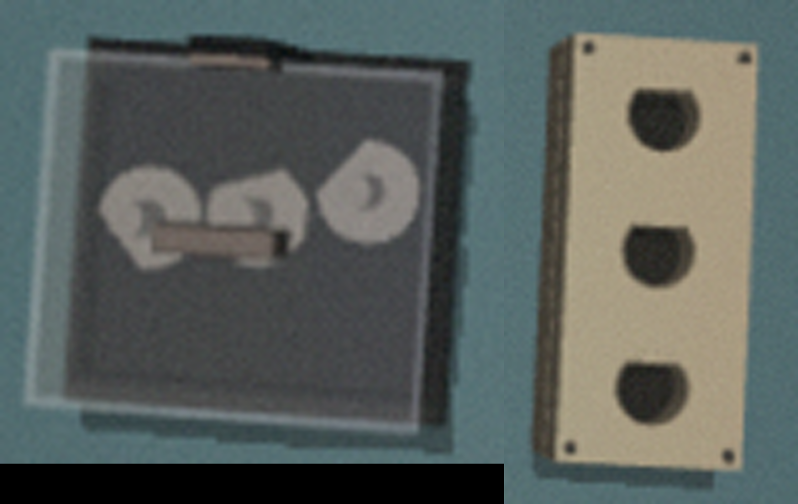

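Run:
```python
from h import *
T=lambda p:np.array(p,float)/.84/6+[105,183]
E=lambda p:(np.array(p,float)/.84-[600,0])/5+[345,150]
cov=T([(50,50),(440,70),(417,430),(27,403)]);P=[(.087,.097,.076),(.087,-.097,.076),(-.087,-.097,.076),(-.087,.097,.076)]
print("cover",fit("top",cov,P,[.45,.27,0]))
tr=T([(90,38),(470,60),(190,38),(282,45)]);P=[(.097,.1,.005),(.097,-.1,.005),(.097,.02,.104),(.097,-.02,.104)]
print("tray",fit("top",tr,P,[.45,.27,0]))
g=T([(152,225),(275,233),(275,258),(152,250)]);P=[(.007,.03,.111),(.007,-.03,.111),(-.007,-.03,.111),(-.007,.03,.111)]
print("grip",fit("top",g,P,[.45,.27,0]))
e=E([(573,35),(758,44),(740,470),(554,462)]);P=[(.125,.055,.07),(.125,-.055,.07),(-.125,-.055,.07),(-.125,.055,.07)]
print("encl",fit("top",e,P,[.45,-.27,0]))
h=E([(664,119),(659,255),(652,392)]);print(back("top",h,.07))
f=T([(150,217),(258,218),(368,192)]);print("bush",back("top",f,.024))
```

```text
cover (array([ 0.49462232,  0.25466924, -4.01240912]), np.float64(0.5793129453515462))
tray (array([ 0.49193769,  0.25364893, -4.20801268]), np.float64(1.4640635818137184))
grip (array([ 0.49398335,  0.25433944, -4.01453488]), np.float64(0.5246640152124371))
encl (array([ 0.5350031 , -0.30920837, -4.21936889]), np.float64(0.3810568043584226))
[[ 0.61253842 -0.31559058  0.07      ]
 [ 0.53296392 -0.3098722   0.07      ]
 [ 0.45341586 -0.30346394  0.07      ]]
bush [[0.50427502 0.30959024 0.024     ]
 [0.50321184 0.25385364 0.024     ]
 [0.51568276 0.19753324 0.024     ]]
```

```bash
python3 -c "
from h import *
go((.583,.248,.2),-4.1)"; echo '0,0,8.21,0,0,0,0.06 | 0,0,8.21,0,0,0,0.06 | 0,0,8.21,0,0,0,0.06 | 0,0,8.21,0,0,0,0.06 | 0,0,8.21,0,0,0,0.06 | 0,0,8.21,0,0,0,0.06 | 0,0,8.21,0,0,0,0.06 | 0,0,8.21,0,0,0,0.06 | 0,0,8.21,0,0,0,0.06' > mv.in && python3 nudge.py mv.in
```

```text
rotvec [-8.000e-02  6.000e-02  7.388e+01] d_tool_now [-0.4615 -0.2152  0.0308] d_tool_after [-0.3349  0.3836  0.0305] q [-74.  36.   2.  87.  -2.  57.  -1.]
time_s: 1.0
eef_pos: [0.2244, 0.6097, 0.2308]
tcp_rot: [[0.077, 0.997, -0.0], [0.997, -0.077, -0.001], [-0.001, -0.0, -1.0]]
contact_force: [-0.4, -0.2, 0.3]
finger_gap: 0.0599
finger_force: 0.0
```

```bash
echo '0,0,0,-0.0305,0.0349,0,0.06 | 0,0,0,-0.0305,0.0349,0,0.06 | 0,0,0,-0.0305,0.0349,0,0.06 | 0,0,0,-0.0305,0.0349,0,0.06 | 0,0,0,-0.0305,0.0349,0,0.06 | 0,0,0,-0.0305,0.0349,0,0.06 | 0,0,0,-0.0305,0.0349,0,0.06 | 0,0,0,-0.0305,0.0349,0,0.06 | 0,0,0,-0.0305,0.0349,0,0.06 | 0,0,0,-0.0305,0.0349,0,0.06 | 0,0,0,-0.0305,0.0349,0,0.06 | 0,0,0,0,0,0,0.06' > mv.in && python3 nudge.py mv.in; python3 -c "
from h import *
go((.583,.248,.2),-4.1)
save('w1',env.snapshot('wrist'))"
```

```text
time_s: 2.2
eef_pos: [0.5886, 0.239, 0.2313]
tcp_rot: [[0.083, 0.997, 0.004], [0.997, -0.083, -0.006], [-0.005, 0.004, -1.0]]
contact_force: [-0.7, -0.5, 0.3]
finger_gap: 0.06
finger_force: 0.0
rotvec [ 0.25  0.3  -0.65] d_tool_now [ 0.0087 -0.0064  0.0313] d_tool_after [ 0.0086 -0.0062  0.0313] q [-38.  36.  22.  90. -15.  57. -16.]
```

View pics/w1.png

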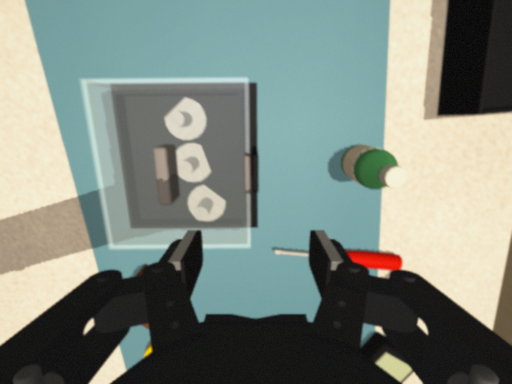

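The wrist view shows the fin and handle at about (247–257,172) and the grip block at (165,175). The three bushings are between them. I'll check this against the top-view fit.

Run:
```python
from h import *
P=[(.087,.097,.076),(.087,-.097,.076),(-.087,-.097,.076),(-.087,.097,.076)]
print(proj("wrist",xf([.4945,.2545,-4],P)).round(1))
print(fit("wrist",[(249,79),(251,246),(111,248),(82,80)],P,[.4945,.2545,-4]))
print(fit("wrist",[(249,79),(251,246),(250,153),(251,191)],[(.087,.097,.076),(.087,-.097,.076),(.088,.02,.104),(.088,-.02,.104)],[.4945,.2545,-4]))
im=env.snapshot('wrist');save('w1z',im,(70,65,270,215),4)
```

```text
[[250.1  83.9]
 [252.4 253.4]
 [111.3 254.6]
 [ 82.6  85.9]]
(array([ 0.49447498,  0.26051286, -4.10673312]), np.float64(3.1202467391560162))
(array([ 0.49380211,  0.26386761, -4.14833465]), np.float64(4.523241461880161))
```

View pics/w1z.png

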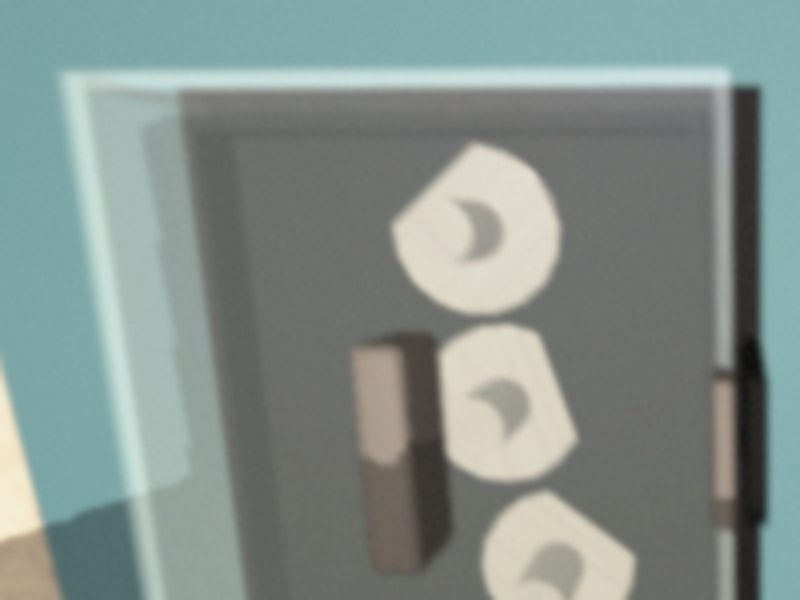

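```bash
echo '0.25,0.3,-0.65,0.010,-0.006,0,0.05 | 0,0,0,0,0,0.04,0.05 | 0,0,0,0,0,0.04,0.05 | 0,0,0,0,0,0.03,0.05 | 0,0,0,0,0,0.02,0.05 | 0,0,0,0,0,0,0.05' > mv.in && python3 nudge.py mv.in; python3 -c "
from h import *
go((.5833,.2496,.082),-4.1)
print(proj('wrist',xf([.494,.2565,-4.1],[(.085,.02,.104),(.085,-.02,.104),(.097,.02,.104),(.097,-.02,.104)])).round(1))
save('w2',env.snapshot('wrist'))"
```

```text
time_s: 2.9
eef_pos: [0.5735, 0.2613, 0.0981]
tcp_rot: [[0.056, 0.998, -0.011], [0.998, -0.056, 0.004], [0.004, -0.011, -1.0]]
contact_force: [-0.1, -0.9, -0.2]
finger_gap: 0.0499
finger_force: 0.0
rotvec [-0.65 -0.21  0.88] d_tool_now [-0.0112  0.0106  0.016 ] d_tool_after [-0.0109  0.0106  0.0161] q [-37.  45.  17.  97. -19.  42. -13.]
[[267.7 227.2]
 [265.8 290.7]
 [289.6 227.6]
 [286.3 291.1]]
```

View pics/w2.png

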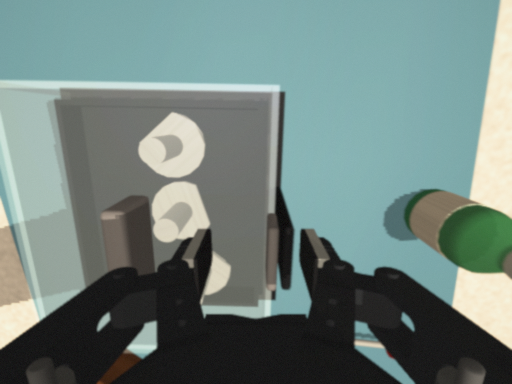

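Between the open fingers, the wrist view shows the fin and handle at columns 268–292, rows 190–297. The tool is slightly towards -x of them, because the last reading was taken before the arm settled.

```bash
echo '-0.65,-0.2,0.9,-0.010,0.010,0,0.05 | 0,0,0,0,0,0,0.05 | 0,0,0,0,0,0,0.05 | 0,0,0,0,0,0,0.05' > mv.in && python3 nudge.py mv.in; python3 -c "
from h import *
go((.5833,.2496,.082),-4.1)"
```

```text
time_s: 3.35
eef_pos: [0.5874, 0.2487, 0.1021]
tcp_rot: [[0.076, 0.997, 0.008], [0.997, -0.076, 0.002], [0.003, 0.008, -1.0]]
contact_force: [0.0, -0.5, 0.0]
finger_gap: 0.0501
finger_force: 0.0
rotvec [ 0.45 -0.16 -0.27] d_tool_now [ 0.0006 -0.0043  0.0201] d_tool_after [ 0.0006 -0.0042  0.0201] q [-36.  45.  18.  96. -19.  42. -13.]
```

```bash
echo '0,0,0,0,0,0,0.05 | 0,0,0,0,0,0,0.05 | 0,0,0,0,0,0,0.05 | 0,0,0,0,0,0,0.05 | 0,0,0,0,0,0,0.05' > mv.in && python3 nudge.py mv.in; python3 -c "
from h import *
go((.5833,.2496,.082),-4.1)"
```

```text
time_s: 3.85
eef_pos: [0.587, 0.2484, 0.1011]
tcp_rot: [[0.076, 0.997, 0.007], [0.997, -0.076, 0.001], [0.002, 0.007, -1.0]]
contact_force: [-0.6, -0.2, 0.3]
finger_gap: 0.0501
finger_force: 0.0
rotvec [ 0.39 -0.1  -0.25] d_tool_now [ 0.0008 -0.0039  0.0191] d_tool_after [ 0.0009 -0.0038  0.0191] q [-36.  45.  18.  96. -19.  42. -13.]
```

```bash
echo '0.4,0,-0.2,0.001,-0.004,0.010,0.05 | 0,0,0,0,0,0.012,0.05 | 0,0,0,0,0,0,0.05 | 0,0,0,0,0,0,0.05 | 0,0,0,0,0,0,0.02 | 0,0,0,0,0,0,0 | 0,0,0,0,0,0,0 | 0,0,0,0,0,0,0 | 0,0,0,0,0,0,0 | 0,0,0,0,0,0,0' > mv.in && python3 nudge.py mv.in
```

```text
time_s: 4.85
eef_pos: [0.5847, 0.2498, 0.08]
tcp_rot: [[0.073, 0.997, 0.003], [0.997, -0.073, 0.002], [0.003, 0.003, -1.0]]
contact_force: [4.2, -0.7, 3.3]
finger_gap: 0.0108
finger_force: 59.6
```

```bash
echo '-2,0,0,0,-0.0029,-0.0063,0 | -2,0,0,0,-0.0029,-0.0063,0 | -2,0,0,0,-0.0029,-0.0063,0 | -2,0,0,0,-0.0029,-0.0063,0 | 0,0,0,0,0,0,0 | 0,0,0,0,0,0,0 | 0,0,0,0,0,0,0' > mv.in && python3 nudge.py mv.in; echo '-2,0,0,0,-0.0029,-0.0063,0 | -2,0,0,0,-0.0029,-0.0063,0 | -2,0,0,0,-0.0029,-0.0063,0 | -2,0,0,0,-0.0029,-0.0063,0 | -2,0,0,0,-0.0029,-0.0063,0 | -2,0,0,0,-0.0029,-0.0063,0 | 0,0,0,0,0,0,0 | 0,0,0,0,0,0,0 | 0,0,0,0,0,0,0 | 0,0,0,0,0,0,0 | 0,0,0,0,0,0,0 | 0,0,0,0,0,0,0' > mv.in && python3 nudge.py mv.in;python3 -c "
from h import *
a=env.snapshot('side');b=env.snapshot('top');w=env.snapshot('wrist')
c=np.zeros((600,800,3),np.uint8)
c[:300,:400]=cv2.resize(a[90:210,160:320],(400,300));c[:300,400:]=cv2.resize(b[165:285,80:240],(400,300))
c[300:,:400]=cv2.resize(w,(400,300));save('tip',c)"
```

```text
time_s: 5.55
eef_pos: [0.5681, 0.2506, 0.1022]
tcp_rot: [[0.072, 0.988, 0.133], [0.997, -0.072, -0.009], [0.0, 0.134, -0.991]]
contact_force: [-2.0, 1.2, -5.4]
finger_gap: 0.0109
finger_force: 58.9
time_s: 6.75
eef_pos: [0.5452, 0.2522, 0.1365]
tcp_rot: [[0.073, 0.937, 0.341], [0.997, -0.069, -0.023], [0.002, 0.342, -0.94]]
contact_force: [-2.0, 0.2, -5.4]
finger_gap: 0.0108
finger_force: 59.9
```

View pics/tip.png

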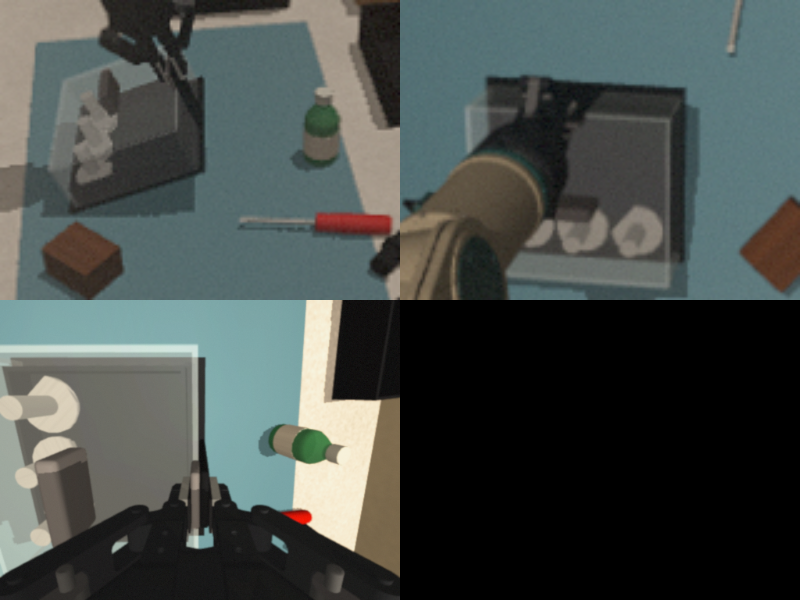

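The tray is tipped 20° with the cover held. All three bushings stand upright against the -x wall. Next I'll lower it.

```bash
echo '2,0,0,0,0.0027,0.0064,0 | 2,0,0,0,0.0027,0.0064,0 | 2,0,0,0,0.0027,0.0064,0 | 2,0,0,0,0.0027,0.0064,0 | 2,0,0,0,0.0027,0.0064,0 | 2,0,0,0,0.0027,0.0064,0 | 2,0,0,0,0.0027,0.0064,0 | 2,0,0,0,0.0027,0.0064,0 | 0,0,0,0,0,0,0 | 0,0,0,0,0,0,0 | 0,0,0,0,0,0,0' > mv.in && python3 nudge.py mv.in; echo '1,0,0,0,0.0014,0.0032,0 | 1,0,0,0,0.0014,0.0032,0 | 1,0,0,0,0.0014,0.0032,0 | 1,0,0,0,0.0014,0.0032,0 | 0,0,0,0,0,0,0 | 0,0,0,0,0,0,0 | 0,0,0,0,0,0,0 | 0,0,0,0,0,0,0' > mv.in && python3 nudge.py mv.in
```

```text
time_s: 8.0
eef_pos: [0.5787, 0.25, 0.0926]
tcp_rot: [[0.073, 0.995, 0.073], [0.997, -0.073, -0.003], [0.002, 0.073, -0.997]]
contact_force: [1.6, -1.6, -3.9]
finger_gap: 0.011
finger_force: 60.0
time_s: 8.8
eef_pos: [0.5844, 0.2499, 0.08]
tcp_rot: [[0.073, 0.997, 0.001], [0.997, -0.073, 0.002], [0.002, 0.001, -1.0]]
contact_force: [-0.3, 0.2, 5.5]
finger_gap: 0.011
finger_force: 61.3
```

```bash
echo '0,0,0,0,0,0,0.05 | 0,0,0,0,0,0,0.05 | 0,0,0,0,0,0,0.05 | 0,0,0,0,0,-0.02,0.05 | 0,0,0,0,0,-0.04,0.05 | 0,0,0,0,0,-0.03,0.05 | 0,0,0,0,-0.045,0,0.05 | 0,0,0,0,-0.0445,0,0.05 | 0,0,0,0,0,0,0.05 | 0,0,0,0,0,0,0.05 | 0,0,0,0,0,0,0.05 | 0,0,0,0,0,0,0.05' > mv.in && python3 nudge.py mv.in; python3 -c "
from h import *
go((.495,.256,.1),-4.1)
a=env.snapshot('side');b=env.snapshot('top');w=env.snapshot('wrist')
c=np.zeros((600,800,3),np.uint8)
c[:300,:400]=cv2.resize(a[90:210,160:320],(400,300));c[:300,400:]=cv2.resize(b[165:285,80:240],(400,300))
c[300:,:400]=cv2.resize(w,(400,300));c[300:,400:]=cv2.resize(w[160:310,130:330],(400,300));save('flat',c)"
```

```text
time_s: 10.0
eef_pos: [0.4957, 0.2558, 0.1692]
tcp_rot: [[0.073, 0.997, 0.001], [0.997, -0.073, 0.002], [0.002, 0.001, -1.0]]
contact_force: [0.8, -0.4, -0.6]
finger_gap: 0.0501
finger_force: 0.0
rotvec [ 0.07 -0.1  -0.11] d_tool_now [ 0.     -0.0008  0.0692] d_tool_after [ 0.0001 -0.0007  0.0692] q [-46.  35.  25. 106. -21.  43. -14.]
```

View pics/flat.png

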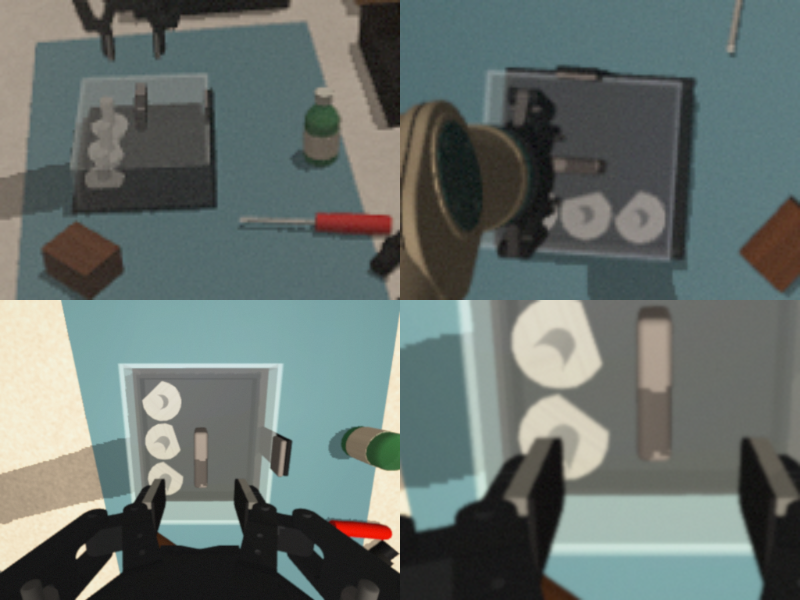

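The cover is on and the tray flat. The bushings line the -x side and the grip block sits centred between the fingers. Before choosing a spot for the cover I'll check free space at the left.

```bash
echo '0,0,0,0,-0.0005,0.045,0.05 | 0,0,0,0,0,0.043,0.05 | 0,0,0,0,0,0,0.05 | 0,0,0,0,0,0,0.02 | 0,0,0,0,0,0,0 | 0,0,0,0,0,0,0 | 0,0,0,0,0,0,0 | 0,0,0,0,0,0,0 | 0,0,0,0,0,0,0' > mv.in && python3 nudge.py mv.in; python3 -c "
from h import *
print(back('side',[(213,96),(274,92)],0).round(3),back('top',[(28,135),(28,232)],0).round(3))"
```

```text
time_s: 11.05
eef_pos: [0.4956, 0.2568, 0.0835]
tcp_rot: [[0.073, 0.997, 0.004], [0.997, -0.073, 0.004], [0.004, 0.004, -1.0]]
contact_force: [0.5, -1.2, 7.0]
finger_gap: 0.0129
finger_force: 59.6
[[0.487 0.636 0.   ]
 [0.742 0.631 0.   ]] [[0.754 0.62  0.   ]
 [0.49  0.614 0.   ]]
```

```bash
echo '0,0,0,0,0,-0.02,0 | 0,0,0,0,0,-0.02,0 | 0,0,0,0,0,-0.03,0 | 0,0,0,0,0,-0.035,0 | 0,0,0,0,0,0,0 | 0,0,0,0,0,0,0 | 0,0,0,0,0,0,0' > mv.in && python3 nudge.py mv.in; echo '0,0,0,0.02,0,0,0 | 0,0,0,0.04,0,0,0 | 0,0,0,0.04,0,0,0 | 0,0,0,0.04,0,0,0 | 0,0,0,0.04,0,0,0 | 0,0,0,0.03,0,0,0 | 0,0,0,0.015,0,0,0 | 0,0,0,0,0,0,0 | 0,0,0,0,0,0,0 | 0,0,0,0,0,0,0 | 0,0,0,0,0,0,0' > mv.in && python3 nudge.py mv.in
```

```text
time_s: 11.75
eef_pos: [0.4925, 0.2559, 0.1853]
tcp_rot: [[0.072, 0.997, -0.002], [0.997, -0.072, 0.001], [0.001, -0.002, -1.0]]
contact_force: [-0.8, 0.7, -4.2]
finger_gap: 0.013
finger_force: 59.0
time_s: 12.85
eef_pos: [0.5105, 0.4787, 0.1865]
tcp_rot: [[0.075, 0.997, -0.0], [0.997, -0.075, 0.001], [0.001, -0.0, -1.0]]
contact_force: [-0.4, -0.1, -2.9]
finger_gap: 0.013
finger_force: 59.0
```

```bash
echo '0,0,0,0,0,0.035,0 | 0,0,0,0,0,0.035,0 | 0,0,0,0,0,0.023,0 | 0,0,0,0,0,0.007,0 | 0,0,0,0,0,0.005,0 | 0,0,0,0,0,0.003,0 | 0,0,0,0,0,0,0 | 0,0,0,0,0,0,0' > mv.in && python3 nudge.py mv.in; echo '0,0,0,0,0,0,0.05 | 0,0,0,0,0,0,0.05 | 0,0,0,0,0,0,0.05 | 0,0,0,0,0,-0.04,0.05 | 0,0,0,0,0,-0.05,0.05 | 0,0,0,0,0,-0.05,0.05 | 0,0,0,0,0,0,0.05 | 0,0,0,0,0,0,0.05 | 0,0,0,0,0,0,0.05' > mv.in && python3 nudge.py mv.in; python3 -c "
from h import *
a=env.snapshot('side');b=env.snapshot('top')
c=np.zeros((600,800,3),np.uint8)
c[:300,:400]=cv2.resize(a[90:210,160:320],(400,300));c[:300,400:]=cv2.resize(b[165:285,50:210],(400,300))
c[300:,:400]=cv2.resize(env.snapshot('wrist'),(400,300));save('lay',c)"
```

```text
time_s: 13.65
eef_pos: [0.5107, 0.4811, 0.0798]
tcp_rot: [[0.072, 0.997, 0.001], [0.997, -0.072, 0.003], [0.003, 0.001, -1.0]]
contact_force: [-0.1, -1.2, -1.3]
finger_gap: 0.013
finger_force: 58.8
time_s: 14.55
eef_pos: [0.5093, 0.4802, 0.2176]
tcp_rot: [[0.072, 0.997, -0.002], [0.997, -0.072, 0.001], [0.001, -0.002, -1.0]]
contact_force: [0.9, -1.2, -0.3]
finger_gap: 0.0498
finger_force: 0.0
```

View pics/lay.png

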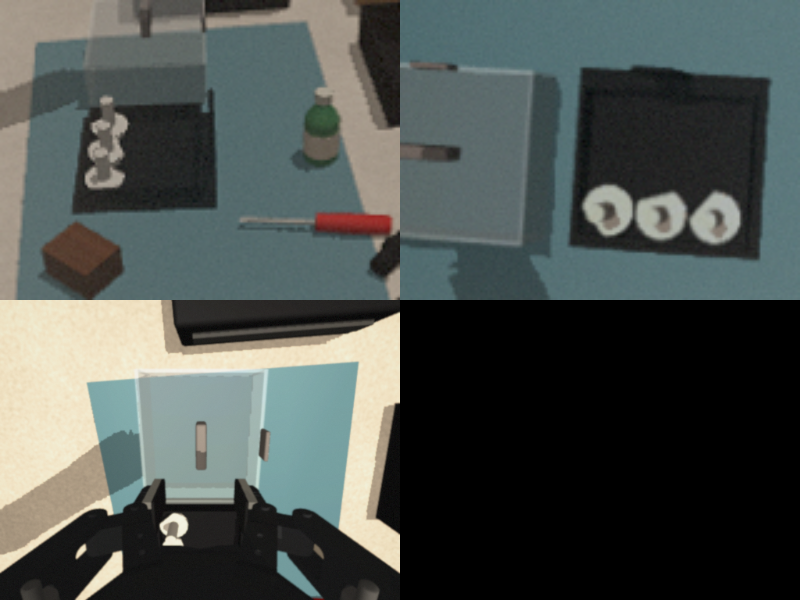

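The cover lies flat to the left of the tray. The three bushings stand in a row at the -x wall. Next I'll measure them from overhead.

```bash
echo '0,0,0,-0.04,-0.008,0,0.04 | 0,0,0,-0.048,-0.008,0,0.04 | 0,0,0,-0.048,-0.008,0,0.04 | 0,0,0,-0.048,-0.008,0,0.04 | 0,0,0,-0.048,-0.005,0,0.04 | 0,0,0,-0.01,0,0,0.04 | 0,0,0,0,0,0,0.04 | 0,0,0,0,0,0,0.04 | 0,0,0,0,0,0,0.04 | 0,0,0,0,0,0,0.04' > mv.in && python3 nudge.py mv.in
cat >> h.py <<'E'
def dfit(pts,r,f):
    """fit D shape (circle r, flat f on +x side) to world contour points -> x,y,yaw"""
    best=None;pts=pts[:,:2];c0=(pts.max(0)+pts.min(0))/2
    def res(p):
        d=pts-p[:2];a=np.radians(p[2]);u=d@[np.cos(a),np.sin(a)]
        return np.maximum(np.linalg.norm(d,axis=1)-r,u-f)*1000
    for y in range(-180,180,30):
        o=least_squares(res,[*c0,y],x_scale=[.005,.005,10],loss='soft_l1',f_scale=.5)
        if best is None or o.cost<best.cost: best=o
    p=best.x;p[2]=(p[2]+180)%360-180
    return p,np.sqrt(np.mean(res(p)**2))
def blobs(cam,mask,z,s,r,f,amin):
    out=[]
    for c in cv2.findContours(mask.astype(np.uint8),cv2.RETR_EXTERNAL,cv2.CHAIN_APPROX_NONE)[0]:
        if cv2.contourArea(c)<amin: continue
        c=cv2.convexHull(c) if 0 else c
        p,e=dfit(back(cam,c.reshape(-1,2),z,s),r,f);out.append((p.round(4),round(e,2),c.reshape(-1,2).mean(0).round(0)))
    return out
E
python3 - <<'E'
from h import *
s=env.read_state();w=env.snapshot('wrist');print(s['eef_pos'].round(4));save('w3',w)
g=w.min(2);m=(g>95)
for o in blobs('wrist',m,.024,s,.026,.0185,600): print(o)
t=env.snapshot('top');m=np.zeros(t.shape[:2],bool);m[185:275,105:205]=(t.min(2)>95)[185:275,105:205]
for o in blobs('top',m,.024,None,.026,.0185,100): print('top',o)
E
```

```text
time_s: 15.7
eef_pos: [0.4557, 0.2433, 0.2178]
tcp_rot: [[0.07, 0.998, -0.0], [0.998, -0.07, 0.002], [0.002, -0.0, -1.0]]
contact_force: [0.0, -0.4, -0.4]
finger_gap: 0.0403
finger_force: 0.0
[0.4557 0.2433 0.2178]
(array([ 6.221000e-01, -4.480000e-02, -1.336674e+02]), np.float64(28.31), array([372., 353.]))
(array([ 2.52700e-01, -2.31000e-02, -3.88218e+01]), np.float64(30.07), array([138., 352.]))
(array([8.940000e-02, 7.260000e-02, 1.630567e+02]), np.float64(13.11), array([ 18., 306.]))
(array([ 4.572000e-01,  1.087000e-01, -1.339069e+02]), np.float64(37.97), array([264., 267.]))
(array([ 0.4401,  0.2054, 47.505 ]), np.float64(0.56), array([245., 204.]))
(array([  0.448 ,   0.2983, -17.3779]), np.float64(15.85), array([246., 133.]))
(array([   0.4941,    0.318 , -104.7837]), np.float64(225.87), array([279., 133.]))
top (array([ 0.4383,  0.2048, 46.1894]), np.float64(1.54), array([176., 252.]))
top (array([ 0.4433,  0.2694, 10.71  ]), np.float64(0.97), array([151., 251.]))
```

View pics/w3.png

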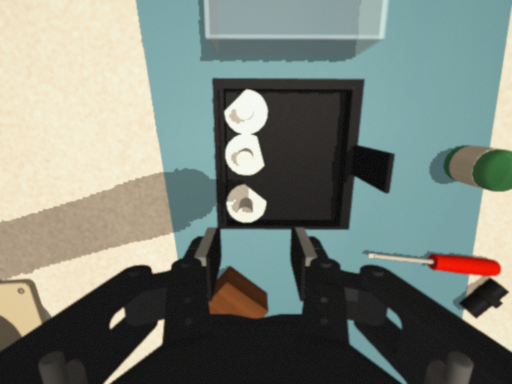

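The wrist view shows bushings at (246,111), (245,155) and (246,204), with flats at roughly 135°, 15° and 47°. The upper two touch, so I'll split the blob for fitting.

Run:
```python
from h import *
s=env.read_state();w=env.snapshot('wrist')
m=(w.min(2)>95);m[:,:215]=0;m[:,275:]=0;m[232:]=0;m[:85]=0;m[133:135]=0
for o in blobs('wrist',m,.024,s,.026,.0185,300): print(o)
# post centres check (3rd) : tool-frame of bushing
go((.4401,.2054,.13),-4.1)
print(proj('wrist',[(.4401,.2054,.065)]))
```

```text
(array([ 0.4401,  0.2055, 47.3335]), np.float64(0.53), array([245., 204.]))
(array([ 0.4447,  0.269 , 10.6291]), np.float64(0.85), array([245., 154.]))
(array([  0.4485,   0.3206, 129.945 ]), np.float64(0.63), array([247., 112.]))
rotvec [-0.01 -0.09  0.01] d_tool_now [-0.0382 -0.0128  0.0879] d_tool_after [-0.0381 -0.0128  0.088 ] q [-51.  28.  28. 110. -18.  46. -16.]
[[244.97821955 213.0887945 ]]
```

```bash
echo '0,0,0,-0.038,-0.013,0,0.04 | 0,0,0,0,0,0.045,0.04 | 0,0,0,0,0,0.045,0.04 | 0,0,0,0,0,0.04,0.04 | 0,0,0,0,0,0,0.04 | 0,0,0,0,0,0,0.04 | 0,0,0,0,0,0,0.04 | 0,0,0,0,0,0,0.04' > mv.in && python3 nudge.py mv.in; python3 -c "
from h import *
go((.4401,.2055,.036),-4.1)"
```

```text
time_s: 16.65
eef_pos: [0.4413, 0.2057, 0.09]
tcp_rot: [[0.072, 0.997, 0.003], [0.997, -0.072, 0.004], [0.004, 0.003, -1.0]]
contact_force: [-0.9, 0.1, 0.2]
finger_gap: 0.0399
finger_force: 0.0
rotvec [ 0.18 -0.22 -0.04] d_tool_now [-0.0005 -0.0013  0.054 ] d_tool_after [-0.0003 -0.0012  0.054 ] q [-41.  38.  19. 120. -28.  26.  -5.]
```

```bash
echo '0,0,0,-0.0004,-0.0012,0.02,0.04 | 0,0,0,0,0,0.02,0.04 | 0,0,0,0,0,0.014,0.04 | 0,0,0,0,0,0,0.04 | 0,0,0,0,0,0,0.04 | 0,0,0,0,0,0,0.02 | 0,0,0,0,0,0,0 | 0,0,0,0,0,0,0 | 0,0,0,0,0,0,0 | 0,0,0,0,0,0,0 | 0,0,0,0,0,0,0' > mv.in && python3 nudge.py mv.in
```

```text
time_s: 17.75
eef_pos: [0.4398, 0.2053, 0.0353]
tcp_rot: [[0.073, 0.997, 0.002], [0.997, -0.073, 0.003], [0.003, 0.002, -1.0]]
contact_force: [0.2, -0.6, 7.2]
finger_gap: 0.0161
finger_force: 58.3
```

```bash
echo '0,0,0,0,0,-0.03,0 | 0,0,0,0,0,-0.05,0 | 0,0,0,0,0,-0.05,0 | 0,0,0,0,0,-0.05,0 | 0,0,0,0,0,-0.02,0 | 0,0,8.6,0,0,0,0 | 0,0,8.6,0,0,0,0 | 0,0,8.6,0,0,0,0 | 0,0,8.6,0,0,0,0 | 0,0,8.6,0,0,0,0 | 0,0,8.6,0,0,0,0 | 0,0,0,0,0,0,0' > mv.in && python3 nudge.py mv.in; echo '0,0,0,0,0,0,0 | 0,0,0,0,0,0,0' > mv.in && python3 nudge.py mv.in;python3 -c "
from h import *
go((.50,-.28,.235),-55.7)"
```

```text
time_s: 18.95
eef_pos: [0.4382, 0.2045, 0.2341]
tcp_rot: [[0.827, 0.563, -0.0], [0.563, -0.827, 0.001], [0.0, -0.001, -1.0]]
contact_force: [-0.3, 0.5, -1.6]
finger_gap: 0.0162
finger_force: 59.0
time_s: 19.15
eef_pos: [0.4385, 0.2045, 0.2342]
tcp_rot: [[0.825, 0.565, -0.0], [0.565, -0.825, 0.002], [0.001, -0.002, -1.0]]
contact_force: [-0.3, -0.7, -0.5]
finger_gap: 0.0159
finger_force: 59.0
rotvec [-0.11 -0.06  0.13] d_tool_now [-0.2232  0.4345 -0.0018] d_tool_after [-0.2222  0.4349 -0.0008] q [-60.  29.  46. 113. -27.  49. -54.]
```

```bash
echo '0,0,0,-0.0203,0.0395,0,0 | 0,0,0,-0.0203,0.0395,0,0 | 0,0,0,-0.0203,0.0395,0,0 | 0,0,0,-0.0203,0.0395,0,0 | 0,0,0,-0.0203,0.0395,0,0 | 0,0,0,-0.0203,0.0395,0,0 | 0,0,0,-0.0203,0.0395,0,0 | 0,0,0,-0.0203,0.0395,0,0 | 0,0,0,-0.0203,0.0395,0,0 | 0,0,0,-0.0203,0.0395,0,0 | 0,0,0,-0.0203,0.0395,0,0 | 0,0,0,0,0,0,0' > mv.in && python3 nudge.py mv.in;echo '0,0,0,0,0,0,0 | 0,0,0,0,0,0,0 | 0,0,0,0,0,0,0' > mv.in && python3 nudge.py mv.in; python3 -c "
from h import *
s=env.read_state();w=env.snapshot('wrist');go((.50,-.28,.235),-55.7)
c=np.zeros((384,1024,3),np.uint8);c[:,:512]=w;c[:,512:]=env.snapshot('top');save('w4',c,None,.78)
P=np.array([(-.08,0,.07),(0,0,.07),(.08,0,.07)]);print(proj('wrist',xf([.5338,-.3095,-4.2],P),s))"
```

```text
time_s: 20.35
eef_pos: [0.4975, -0.2888, 0.2341]
tcp_rot: [[0.83, 0.557, 0.001], [0.557, -0.83, -0.005], [-0.002, 0.005, -1.0]]
contact_force: [-0.7, -0.8, -0.4]
finger_gap: 0.0163
finger_force: 59.1
time_s: 20.65
eef_pos: [0.4992, -0.2785, 0.2331]
tcp_rot: [[0.825, 0.565, -0.0], [0.565, -0.825, 0.003], [0.002, -0.003, -1.0]]
contact_force: [-0.5, 1.1, -1.4]
finger_gap: 0.0163
finger_force: 59.1
rotvec [-0.13 -0.09  0.13] d_tool_now [-0.0002  0.0016 -0.0018] d_tool_after [-0.0002  0.0016 -0.0018] q [  1.  35.  41. 100. -27.  55.  -3.]
[[251.13945204 220.78750658]
 [294.12555255 170.07932527]
 [341.93335416 113.66233508]]
```

View pics/w4.png

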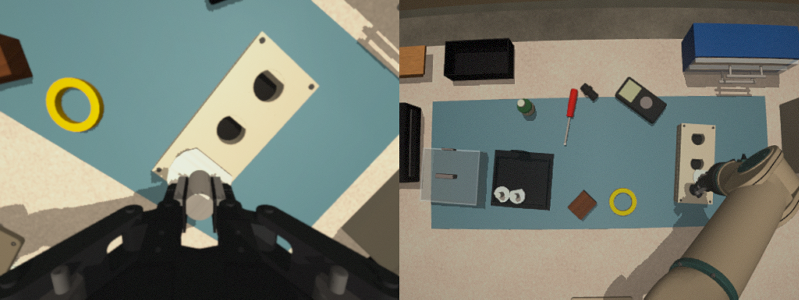

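The wrist view shows holes 1 and 2 at about (296,167) and (340,109), with the held bushing in front of hole 0. I'll fit the D-mouths.

Run:
```python
from h import *
s=env.read_state();w=env.snapshot('wrist');print(s['eef_pos'])
t=env.snapshot('top')
for cam,im,ss,z0 in(('wrist',w,s,(294,168,341,112)),('top',t,None,(381,210,382,178))):
    g=im.min(2)
    for th in (70,90,110):
        m=(g<th).astype(np.uint8)
        n,l=cv2.connectedComponents(m)
        for u,v in(z0[:2],z0[2:]):
            k=l==l[v,u]
            if l[v,u] and k.sum()<5000:
                for o in blobs(cam,k,.07,ss,.0215,.015,30): print(cam,th,o)
```

```text
[ 0.49926578 -0.27884623  0.2333082 ]
wrist 70 (array([ 0.5419, -0.305 , 57.0222]), np.float64(3.73), array([294., 166.]))
wrist 70 (array([ 0.6187, -0.3131, 19.0814]), np.float64(2.74), array([341., 111.]))
wrist 90 (array([ 0.5397, -0.3082,  9.2167]), np.float64(1.82), array([294., 167.]))
wrist 90 (array([ 0.6183, -0.3145,  4.4428]), np.float64(1.45), array([341., 111.]))
wrist 110 (array([ 0.5384, -0.3085, -1.5283]), np.float64(0.99), array([294., 167.]))
wrist 110 (array([ 0.6178, -0.3145, -2.166 ]), np.float64(0.86), array([342., 111.]))
top 70 (array([   0.5322,   -0.3077, -176.1928]), np.float64(2.99), array([381., 210.]))
top 70 (array([ 0.6137, -0.3133, -0.2014]), np.float64(2.9), array([382., 177.]))
top 90 (array([ 0.5355, -0.3087, -1.8673]), np.float64(2.43), array([381., 210.]))
top 90 (array([ 0.6152, -0.3146, -7.489 ]), np.float64(1.81), array([383., 178.]))
top 110 (array([ 0.5359, -0.3086, -6.08  ]), np.float64(1.85), array([381., 210.]))
top 110 (array([ 0.6162, -0.3144, -0.8382]), np.float64(0.79), array([383., 177.]))
```

Run:
```python
from h import *
s=env.read_state();w=env.snapshot('wrist')
t=env.snapshot('top')
for cam,im,ss,z0 in(('wrist',w,s,(294,168,341,112)),('top',t,None,(381,210,382,178))):
    g=im.min(2)
    for th in (125,140,155):
        m=(g<th).astype(np.uint8)
        n,l=cv2.connectedComponents(m)
        for u,v in(z0[:2],z0[2:]):
            k=l==l[v,u]
            if l[v,u] and k.sum()<5000:
                for o in blobs(cam,k,.07,ss,.0215,.015,30): print(cam,th,o)
```

```text
wrist 125 (array([ 0.5382, -0.3085, -3.4938]), np.float64(0.69), array([294., 167.]))
wrist 125 (array([ 0.6177, -0.3146, -3.5574]), np.float64(0.58), array([341., 111.]))
wrist 140 (array([ 0.5381, -0.3086, -4.2492]), np.float64(0.43), array([294., 167.]))
wrist 140 (array([ 0.6177, -0.3146, -3.8601]), np.float64(0.4), array([341., 111.]))
wrist 155 (array([ 0.538 , -0.3087, -4.23  ]), np.float64(0.37), array([294., 167.]))
wrist 155 (array([ 0.6176, -0.3147, -4.2907]), np.float64(0.39), array([341., 111.]))
top 125 (array([ 0.5361, -0.3086, -6.6136]), np.float64(1.16), array([381., 210.]))
top 125 (array([ 0.6159, -0.3144, -0.766 ]), np.float64(0.63), array([383., 177.]))
```

```bash
echo '0,0,0.1,0.0255,0.032,0,0 | 0,0,0,0.0255,0.032,0,0 | 0,0,0,0.0255,0.032,0,0 | 0,0,0,0,0,0.04,0 | 0,0,0,0,0,0.04,0 | 0,0,0,0,0,0.035,0 | 0,0,0,0,0,0,0 | 0,0,0,0,0,0,0 | 0,0,0,0,0,0,0 | 0,0,0,0,0,0,0' > mv.in && python3 nudge.py mv.in; python3 -c "
from h import *
s=env.read_state();w=env.snapshot('wrist');go((.6167,-.3146,.1063),-55.7)
save('w5',w,(140,140,340,290),4)
print(s['contact_force'])"
```

```text
time_s: 21.95
eef_pos: [0.6174, -0.3175, 0.1208]
tcp_rot: [[0.827, 0.562, 0.004], [0.562, -0.827, -0.0], [0.003, 0.002, -1.0]]
contact_force: [-0.1, 0.0, -1.4]
finger_gap: 0.0161
finger_force: 59.3
rotvec [ 0.1  -0.15 -0.11] d_tool_now [ 0.0011 -0.0025  0.0142] d_tool_after [ 0.0011 -0.0025  0.0142] q [  6.  51.  36.  85. -34.  54.  -4.]
[-0.06080365  0.03022425 -1.39623916]
```

View pics/w5.png

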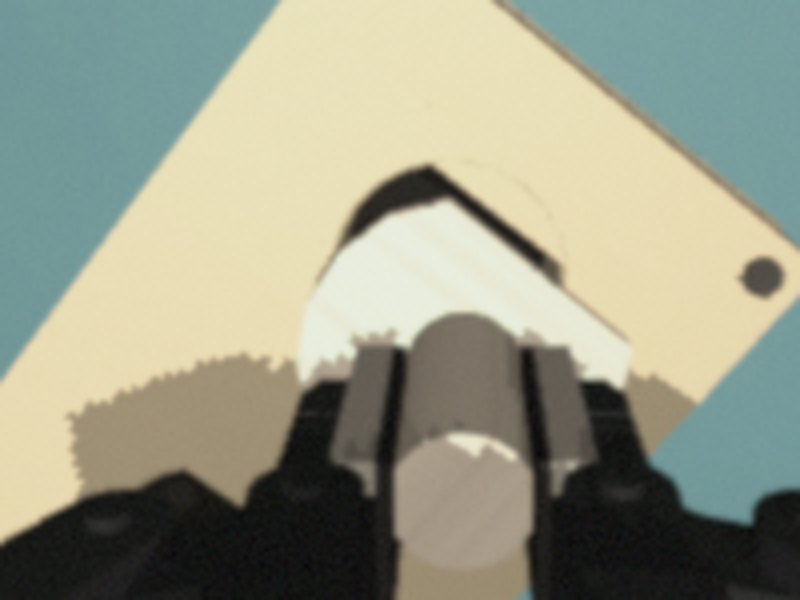

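The held flange's flat is parallel to the hole's flat. The flange flat's corners are at (251.8,189.3) and (297.5,226.3); the hole's are at (249.3,181.3) and (280,206.3). I'll work out the offset.

Run:
```python
from h import *
s=env.read_state();z=s['eef_pos'][2]-.0303+.019
for uv,zz,P in(([(251.75,189.25),(297.5,226.25)],z,[(.0185,.01827),(.0185,-.01827)]),([(249.25,181.25),(280,206.25)],.07,[(.015,.0154),(.015,-.0154)])):
    q=back('wrist',uv,zz,s)[:,:2];d=q[0]-q[1];a=np.degrees(np.arctan2(-d[0],d[1]));
    c=q.mean(0)-[P[0][0]*np.cos(np.radians(a)),P[0][0]*np.sin(np.radians(a))]
    print(q.round(4),a.round(2),c.round(4),np.linalg.norm(d).round(4))
print(s['eef_pos'])
```

```text
[[ 0.6386 -0.3013]
 [ 0.6349 -0.3377]] -5.75 [ 0.6183 -0.3177] 0.0367
[[ 0.6341 -0.3015]
 [ 0.6311 -0.3315]] -5.73 [ 0.6177 -0.315 ] 0.0302
[ 0.61717991 -0.31724573  0.12052974]
```

```bash
echo '0.1,-0.1,0,0.001,-0.0026,0.008,0 | 0,0,0,0,0,0.006,0 | 0,0,0,0,0,0,0 | 0,0,0,0,0,0,0 | 0,0,0,0,0,0.004,0 | 0,0,0,0,0,0.003,0 | 0,0,0,0,0,0,0 | 0,0,0,0,0,0,0' > mv.in && python3 nudge.py mv.in; echo '0,0,0,0,0,0.004,0 | 0,0,0,0,0,0.004,0 | 0,0,0,0,0,0.003,0 | 0,0,0,0,0,0,0 | 0,0,0,0,0,0,0 | 0,0,0,0,0,0,0' > mv.in && python3 nudge.py mv.in; python3 -c "
from h import *
go((.6166,-.3145,.0863),-55.7)"
```

```text
time_s: 22.8
eef_pos: [0.6156, -0.3139, 0.0971]
tcp_rot: [[0.827, 0.562, -0.002], [0.562, -0.827, 0.002], [-0.001, -0.003, -1.0]]
contact_force: [-0.6, 0.3, -0.2]
finger_gap: 0.0162
finger_force: 59.3
time_s: 23.4
eef_pos: [0.6156, -0.314, 0.0864]
tcp_rot: [[0.827, 0.562, -0.002], [0.562, -0.827, 0.002], [-0.001, -0.003, -1.0]]
contact_force: [0.9, -0.5, 1.4]
finger_gap: 0.0162
finger_force: 59.3
rotvec [-0.15  0.03 -0.13] d_tool_now [0.0005 0.001  0.0001] d_tool_after [0.0005 0.001  0.0001] q [  7.  53.  34.  87. -35.  51.  -3.]
```

```bash
echo '0,0,0,0,0,0.0015,0 | 0,0,0,0,0,0,0 | 0,0,0,0,0,0,0.04 | 0,0,0,0,0,0,0.04 | 0,0,0,0,0,0,0.04 | 0,0,0,0,0,-0.04,0.04 | 0,0,0,0,0,-0.05,0.04 | 0,0,0,0,0,-0.05,0.04 | 0,0,0,0,0,0,0.04 | 0,0,0,0,0,0,0.04 | 0,0,0,0,0,0,0.04' > mv.in && python3 nudge.py mv.in
python3 - <<'E'
from h import *
go((.46,.235,.235),-55.7)
t=env.snapshot('top');m=np.zeros(t.shape[:2],bool);m[185:275,105:205]=(t.min(2)>95)[185:275,105:205]
for o in blobs('top',m,.024,None,.026,.0185,60): print('top',o)
print(back('top',[(379+0,243)],.07))
save('t6',t,(100,150,430,280),2.4)
E
```

```text
time_s: 24.5
eef_pos: [0.6151, -0.3131, 0.2231]
tcp_rot: [[0.827, 0.562, -0.005], [0.562, -0.827, 0.004], [-0.002, -0.006, -1.0]]
contact_force: [-0.6, 0.7, -0.2]
finger_gap: 0.0396
finger_force: 0.0
rotvec [-0.35  0.09 -0.12] d_tool_now [ 0.1796 -0.5406 -0.0089] d_tool_after [ 0.1807 -0.5402 -0.0119] q [  5.  45.  39.  80. -30.  65.  -8.]
top (array([  0.4102,   0.1557, -92.4446]), np.float64(8.6), array([198., 263.]))
top (array([  0.4437,   0.2941, -13.4044]), np.float64(15.25), array([141., 250.]))
top (array([4.686000e-01, 1.242000e-01, 1.435743e+02]), np.float64(6.32), array([201., 236.]))
[[ 0.45430484 -0.30039932  0.07      ]]
```

View pics/t6.png

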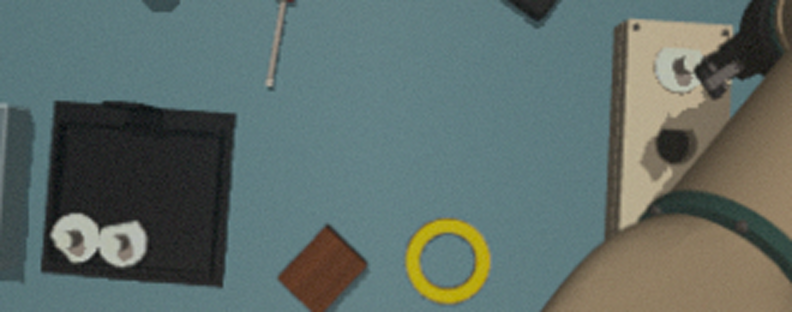

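Bushing 1 is seated in hole 2 and the other two stand in the tray. I'll return for the middle one.

```bash
echo '0,0,-7.4,0,0,0,0.04 | 0,0,-7.4,0,0,0,0.04 | 0,0,0,0.0255,-0.039,0,0.04 | 0,0,0,0.0255,-0.039,0,0.04 | 0,0,0,0.0255,-0.039,0,0.04 | 0,0,0,0.0255,-0.039,0,0.04 | 0,0,0,0.0255,-0.039,0,0.04 | 0,0,0,0.0255,-0.039,0,0.04 | 0,0,0,0.0255,-0.039,0,0.04 | 0,0,0,0.0255,-0.039,0,0.04 | 0,0,0,0.0255,-0.039,0,0.04 | 0,0,0,0.0255,-0.039,0,0.04' > mv.in && python3 nudge.py mv.in; echo '0,0,0,0.0255,-0.039,0,0.04 | 0,0,0,0.0255,-0.039,0,0.04 | 0,0,0,0.0255,-0.039,0,0.04 | 0,0,0,0,0,0,0.04 | 0,0,0,0,0,0,0.04 | 0,0,0,0,0,0,0.04 | 0,0,0,0,0,0,0.04' > mv.in && python3 nudge.py mv.in
cat >> h.py <<'E'
def find(z=.024,r=.026,f=.0185,th=95,near=None,rad=.05):
    """wrist: bright blobs near a world point, split by watershed-like seeds"""
    s=env.read_state();w=env.snapshot('wrist');m=(w.min(2)>th).astype(np.uint8)
    H,W=m.shape;uv=np.stack(np.meshgrid(np.arange(W),np.arange(H)),-1).reshape(-1,2)
    B=back('wrist',uv,z,s)[:,:2].reshape(H,W,2)
    for n in near:
        k=m*(np.linalg.norm(B-n,axis=2)<rad)
        d=np.linalg.norm(B[None]-np.array(near)[:,None,None],axis=3)
        k=k*(d.argmin(0)==[i for i,q in enumerate(near) if q is n][0])
        for o in blobs('wrist',k,z,s,r,f,200): print(o)
    return s,w
E
python3 - <<'E'
from h import *
find(near=[(.4447,.269),(.4485,.3206)],rad=.035)
go((.4447,.269,.1),-41)
t=env.snapshot('top');save('t7',t)
E
```

```text
time_s: 25.75
eef_pos: [0.4872, 0.136, 0.2247]
tcp_rot: [[0.656, 0.754, -0.005], [0.754, -0.656, 0.001], [-0.002, -0.004, -1.0]]
contact_force: [0.9, 0.0, 0.4]
finger_gap: 0.04
finger_force: 0.0
time_s: 26.45
eef_pos: [0.4513, 0.267, 0.2262]
tcp_rot: [[0.659, 0.752, -0.003], [0.752, -0.659, 0.001], [-0.001, -0.003, -1.0]]
contact_force: [-0.0, 0.7, 0.5]
finger_gap: 0.0401
finger_force: 0.0
(array([0.4437, 0.2697, 9.6321]), np.float64(0.6), array([249., 176.]))
(array([  0.4479,   0.3207, 128.9638]), np.float64(0.53), array([227., 143.]))
rotvec [-0.17  0.03 -0.2 ] d_tool_now [-0.0029 -0.0058  0.1263] d_tool_after [-0.003  -0.0062  0.1263] q [-61.  31.  41. 108. -26.  51. -48.]
```

```bash
echo '-0.1,0,0,-0.003,-0.0074,0.04,0.04 | 0,0,0,0,0,0.05,0.04 | 0,0,0,0,0,0.045,0.04 | 0,0,0,0,0,0,0.04 | 0,0,0,0,0,0,0.04 | 0,0,0,0,0,0,0.04 | 0,0,0,0,0,0,0.04 | 0,0,0,0,0,0,0.04' > mv.in && python3 nudge.py mv.in; python3 -c "
from h import *
go((.4437,.2695,.0355),-41)"
```

```text
time_s: 27.35
eef_pos: [0.444, 0.2723, 0.0931]
tcp_rot: [[0.656, 0.755, 0.001], [0.755, -0.656, 0.003], [0.003, -0.001, -1.0]]
contact_force: [0.1, 0.2, 0.3]
finger_gap: 0.0402
finger_force: 0.0
rotvec [-0.05 -0.19 -0.01] d_tool_now [-0.0025  0.0016  0.0576] d_tool_after [-0.0023  0.0016  0.0576] q [-54.  41.  31. 115. -38.  33. -39.]
```

```bash
echo '0,-0.2,0,-0.0022,0.0016,0.02,0.04 | 0,0,0,0,0,0.02,0.04 | 0,0,0,0,0,0.0175,0.04 | 0,0,0,0,0,0,0.04 | 0,0,0,0,0,0,0.04 | 0,0,0,0,0,0,0.02 | 0,0,0,0,0,0,0 | 0,0,0,0,0,0,0 | 0,0,0,0,0,0,0 | 0,0,0,0,0,0,0 | 0,0,0,0,0,0,0' > mv.in && python3 nudge.py mv.in; echo '0,0,0,0,0,-0.03,0 | 0,0,0,0,0,-0.05,0 | 0,0,0,0,0,-0.05,0 | 0,0,0,0,0,-0.05,0 | 0,0,0,0,0,-0.02,0 | 0,0,7.4,0,0,0,0 | 0,0,7.4,0,0,0,0 | 0,0,0,0,0,0,0 | 0,0,0,0,0,0,0 | 0,0,0,0,0,0,0' > mv.in && python3 nudge.py mv.in; python3 -c "
from h import *
go((.52,-.285,.235),-55.7)"
```

```text
time_s: 28.45
eef_pos: [0.4434, 0.2693, 0.035]
tcp_rot: [[0.656, 0.754, -0.002], [0.754, -0.656, -0.0], [-0.001, -0.001, -1.0]]
contact_force: [-0.8, -0.3, 6.5]
finger_gap: 0.0163
finger_force: 58.5
time_s: 29.45
eef_pos: [0.4432, 0.2691, 0.2338]
tcp_rot: [[0.826, 0.563, -0.004], [0.563, -0.826, -0.002], [-0.004, -0.001, -1.0]]
contact_force: [-0.1, -0.4, -2.0]
finger_gap: 0.0162
finger_force: 59.0
rotvec [-0.04  0.24 -0.  ] d_tool_now [-0.2488  0.5011 -0.0006] d_tool_after [-0.2488  0.501  -0.0012] q [-65.  32.  47. 108. -29.  53. -60.]
```

```bash
echo '0,0.2,0,-0.0191,0.0407,0,0 | 0,0,0,-0.0191,0.0407,0,0 | 0,0,0,-0.0191,0.0407,0,0 | 0,0,0,-0.0191,0.0407,0,0 | 0,0,0,-0.0191,0.0407,0,0 | 0,0,0,-0.0191,0.0407,0,0 | 0,0,0,-0.0191,0.0407,0,0 | 0,0,0,-0.0191,0.0407,0,0 | 0,0,0,-0.0191,0.0407,0,0 | 0,0,0,-0.0191,0.0407,0,0 | 0,0,0,-0.0191,0.0407,0,0 | 0,0,0,-0.0191,0.0407,0,0' > mv.in && python3 nudge.py mv.in; echo '0,0,0,-0.0191,0.0407,0,0 | 0,0,0,0,0,0.04,0 | 0,0,0,0,0,0.04,0 | 0,0,0,0,0,0.033,0 | 0,0,0,0,0,0,0 | 0,0,0,0,0,0,0 | 0,0,0,0,0,0,0 | 0,0,0,0,0,0,0' > mv.in && python3 nudge.py mv.in; python3 -c "
from h import *
go((.5365,-.3084,.0863),-55.7)"
```

```text
time_s: 30.65
eef_pos: [0.5281, -0.2655, 0.2335]
tcp_rot: [[0.827, 0.563, -0.001], [0.563, -0.827, 0.001], [-0.0, -0.001, -1.0]]
contact_force: [1.0, 0.6, -0.7]
finger_gap: 0.0163
finger_force: 58.9
time_s: 31.45
eef_pos: [0.5363, -0.3088, 0.1229]
tcp_rot: [[0.827, 0.562, 0.003], [0.562, -0.827, -0.001], [0.001, 0.003, -1.0]]
contact_force: [0.5, 0.1, -1.6]
finger_gap: 0.016
finger_force: 59.2
rotvec [ 0.16 -0.08 -0.1 ] d_tool_now [ 0.0004 -0.0003  0.0366] d_tool_after [ 0.0004 -0.0002  0.0366] q [  7.  46.  35.  99. -35.  47.   3.]
```

```bash
echo '0.15,0,0,0.0004,-0.0002,0.012,0 | 0,0,0,0,0,0.008,0 | 0,0,0,0,0,0,0 | 0,0,0,0,0,0.003,0 | 0,0,0,0,0,0.003,0 | 0,0,0,0,0,0,0 | 0,0,0,0,0,0,0 | 0,0,0,0,0,0,0' > mv.in && python3 nudge.py mv.in; echo '0,0,0,0,0,0.004,0 | 0,0,0,0,0,0.004,0 | 0,0,0,0,0,0.003,0 | 0,0,0,0,0,0,0 | 0,0,0,0,0,0,0 | 0,0,0,0,0,0,0' > mv.in && python3 nudge.py mv.in; python3 -c "
from h import *
go((.5365,-.3084,.0863),-55.7)"
```

```text
time_s: 32.25
eef_pos: [0.5357, -0.3079, 0.0949]
tcp_rot: [[0.827, 0.562, -0.001], [0.562, -0.827, 0.002], [-0.0, -0.002, -1.0]]
contact_force: [2.3, -1.6, -1.4]
finger_gap: 0.0161
finger_force: 59.0
time_s: 32.85
eef_pos: [0.5359, -0.3078, 0.086]
tcp_rot: [[0.827, 0.562, 0.0], [0.562, -0.827, 0.003], [0.002, -0.002, -1.0]]
contact_force: [-1.0, 2.0, 15.7]
finger_gap: 0.0161
finger_force: 61.2
rotvec [-0.12 -0.11 -0.12] d_tool_now [ 0.0001  0.0009 -0.0003] d_tool_after [ 0.0001  0.0009 -0.0003] q [  8.  48.  33. 100. -37.  43.   4.]
```

```bash
echo '0,0,0,0,0,0,0.04 | 0,0,0,0,0,0,0.04 | 0,0,0,0,0,0,0.04 | 0,0,0,0,0,-0.04,0.04 | 0,0,0,0,0,-0.05,0.04 | 0,0,0,0,0,-0.05,0.04 | 0,0,0,0,0,0,0.04 | 0,0,0,0.0208,-0.0424,0,0.04 | 0,0,0,0.0208,-0.0424,0,0.04 | 0,0,0,0.0208,-0.0424,0,0.04 | 0,0,0,0.0208,-0.0424,0,0.04 | 0,0,0,0.0208,-0.0424,0,0.04' > mv.in && python3 nudge.py mv.in; echo '0,0,0,0.0208,-0.0424,0,0.04 | 0,0,0,0.0208,-0.0424,0,0.04 | 0,0,0,0.0208,-0.0424,0,0.04 | 0,0,0,0.0208,-0.0424,0,0.04 | 0,0,0,0.0208,-0.0424,0,0.04 | 0,0,0,0.0208,-0.0424,0,0.04 | 0,0,0,0.0208,-0.0424,0,0.04 | 0,0,0,0.0208,-0.0424,0,0.04 | 0,0,0,0,0,0,0.04 | 0,0,0,0,0,0,0.04 | 0,0,0,0,0,0,0.04 | 0,0,0,0,0,0,0.04' > mv.in && python3 nudge.py mv.in
python3 - <<'E'
from h import *
find(near=[(.4479,.3207)],rad=.06)
go((.4479,.3207,.0355),-55.7)
E
```

```text
time_s: 34.05
eef_pos: [0.5014, -0.0721, 0.2238]
tcp_rot: [[0.827, 0.562, -0.003], [0.562, -0.827, 0.003], [-0.001, -0.004, -1.0]]
contact_force: [1.2, 0.7, 0.2]
finger_gap: 0.0402
finger_force: 0.0
time_s: 35.25
eef_pos: [0.4501, 0.2982, 0.2255]
tcp_rot: [[0.829, 0.559, -0.002], [0.559, -0.829, 0.002], [-0.001, -0.003, -1.0]]
contact_force: [1.0, 0.1, -0.7]
finger_gap: 0.0399
finger_force: 0.0
(array([  0.4472,   0.3207, 129.236 ]), np.float64(0.58), array([241., 165.]))
(array([  0.431 ,   0.3429, -80.1179]), np.float64(21.14), array([215., 166.]))
rotvec [-0.18  0.03 -0.29] d_tool_now [ 0.0108 -0.0191  0.1901] d_tool_after [ 0.0108 -0.0197  0.19  ] q [-66.  34.  47. 106. -31.  53. -61.]
```

```bash
echo '-0.2,0,-0.2,0.0103,-0.020,0.04,0.04 | 0,0,0,0,0,0.05,0.04 | 0,0,0,0,0,0.045,0.04 | 0,0,0,0,0,0,0.04 | 0,0,0,0,0,0,0.04 | 0,0,0,0,0,0,0.04 | 0,0,0,0,0,0,0.04 | 0,0,0,0,0,0,0.04' > mv.in && python3 nudge.py mv.in; python3 -c "
from h import *
go((.4472,.3206,.0353),-55.7)"
```

```text
time_s: 36.1
eef_pos: [0.4478, 0.3231, 0.0923]
tcp_rot: [[0.825, 0.565, 0.002], [0.565, -0.825, 0.002], [0.003, -0.0, -1.0]]
contact_force: [0.2, 1.2, 0.6]
finger_gap: 0.04
finger_force: 0.0
rotvec [-0.01 -0.17  0.08] d_tool_now [-0.002   0.0017  0.057 ] d_tool_after [-0.0019  0.0017  0.057 ] q [-61.  45.  36. 110. -42.  39. -54.]
```

```bash
echo '0,-0.2,0,-0.002,0.0017,0.02,0.04 | 0,0,0,0,0,0.02,0.04 | 0,0,0,0,0,0.017,0.04 | 0,0,0,0,0,0,0.04 | 0,0,0,0,0,0,0.04 | 0,0,0,0,0,0,0.02 | 0,0,0,0,0,0,0 | 0,0,0,0,0,0,0 | 0,0,0,0,0,0,0 | 0,0,0,0,0,0,0 | 0,0,0,0,0,0,0' > mv.in && python3 nudge.py mv.in; echo '0,0,0,0,0,-0.03,0 | 0,0,0,0,0,-0.05,0 | 0,0,0,0,0,-0.05,0 | 0,0,0,0,0,-0.05,0 | 0,0,0,0,0,-0.02,0 | 0,0,-7.8,0,0,0,0 | 0,0,-7.8,0,0,0,0 | 0,0,-7.8,0,0,0,0 | 0,0,-7.8,0,0,0,0 | 0,0,-7.8,0,0,0,0 | 0,0,-7.8,0,0,0,0' > mv.in && python3 nudge.py mv.in; echo '0,0,0,0,0,0,0 | 0,0,0,0,0,0,0 | 0,0,0,0,0,0,0' > mv.in && python3 nudge.py mv.in; python3 -c "
from h import *
go((.4567,-.3026,.235),-9)"
```

```text
time_s: 37.2
eef_pos: [0.4468, 0.3203, 0.0347]
tcp_rot: [[0.825, 0.565, -0.001], [0.565, -0.825, -0.001], [-0.002, -0.0, -1.0]]
contact_force: [-0.9, -0.5, 6.7]
finger_gap: 0.0162
finger_force: 58.5
time_s: 38.3
eef_pos: [0.4463, 0.32, 0.2336]
tcp_rot: [[0.148, 0.989, -0.003], [0.989, -0.148, -0.002], [-0.003, -0.003, -1.0]]
contact_force: [0.3, -0.2, -1.1]
finger_gap: 0.016
finger_force: 58.9
time_s: 38.6
eef_pos: [0.4465, 0.3201, 0.2335]
tcp_rot: [[0.156, 0.988, -0.003], [0.988, -0.156, -0.003], [-0.003, -0.003, -1.0]]
contact_force: [0.0, 1.1, -0.9]
finger_gap: 0.0161
finger_force: 58.9
rotvec [-0.15  0.17  0.04] d_tool_now [-0.6136  0.107   0.    ] d_tool_after [-0.6135  0.1075 -0.0015] q [-61.  31.  34. 103. -21.  52. -26.]
```

The bushing needs a further half turn, and joint 7 has room for it only on the enclosure side. I'll move over first, then turn.

```bash
echo '0,0,0,-0.0438,0.0077,0,0 | 0,0,0,-0.0438,0.0077,0,0 | 0,0,0,-0.0438,0.0077,0,0 | 0,0,0,-0.0438,0.0077,0,0 | 0,0,0,-0.0438,0.0077,0,0 | 0,0,0,-0.0438,0.0077,0,0 | 0,0,0,-0.0438,0.0077,0,0 | 0,0,0,-0.0438,0.0077,0,0 | 0,0,0,-0.0438,0.0077,0,0 | 0,0,0,-0.0438,0.0077,0,0 | 0,0,0,-0.0438,0.0077,0,0 | 0,0,0,-0.0438,0.0077,0,0' > mv.in && python3 nudge.py mv.in; echo '0,0,0,-0.0438,0.0077,0,0 | 0,0,0,-0.0438,0.0077,0,0 | 0,0,0,0,0,0,0 | 0,0,0,0,0,0,0 | 0,0,0,0,0,0,0 | 0,0,0,0,0,0,0' > mv.in && python3 nudge.py mv.in; python3 -c "
from h import *
go((.4567,-.3026,.235),171)"
```

```text
time_s: 39.8
eef_pos: [0.4572, -0.215, 0.2347]
tcp_rot: [[0.155, 0.988, -0.003], [0.988, -0.155, -0.002], [-0.003, -0.002, -1.0]]
contact_force: [0.7, -0.6, -1.3]
finger_gap: 0.0161
finger_force: 58.9
time_s: 40.4
eef_pos: [0.4595, -0.3004, 0.2347]
tcp_rot: [[0.151, 0.988, -0.003], [0.988, -0.151, -0.001], [-0.002, -0.003, -1.0]]
contact_force: [0.2, 0.8, -1.4]
finger_gap: 0.0168
finger_force: 58.9
rotvec [-1.4000e-01 -2.7000e-01 -1.7971e+02] d_tool_now [-0.0026 -0.0025 -0.0003] d_tool_after [ 0.0027  0.0025 -0.0003] q [  8.  31.  33. 104. -21.  52.  42.]
```

```bash
echo '0,0,-8.56,0,0,0,0 | 0,0,-8.56,0,0,0,0 | 0,0,-8.56,0,0,0,0 | 0,0,-8.56,0,0,0,0 | 0,0,-8.56,0,0,0,0 | 0,0,-8.56,0,0,0,0 | 0,0,-8.56,0,0,0,0 | 0,0,-8.56,0,0,0,0 | 0,0,-8.56,0,0,0,0 | 0,0,-8.56,0,0,0,0 | 0,0,-8.56,0,0,0,0 | 0,0,-8.56,0,0,0,0' > mv.in && python3 nudge.py mv.in; echo '0,0,-8.56,0,0,0,0 | 0,0,-8.56,0,0,0,0 | 0,0,-8.56,0,0,0,0 | 0,0,-8.56,0,0,0,0 | 0,0,-8.56,0,0,0,0 | 0,0,-8.56,0,0,0,0 | 0,0,-8.56,0,0,0,0 | 0,0,-8.56,0,0,0,0 | 0,0,-8.56,0,0,0,0 | 0,0,0,0,0,0,0 | 0,0,0,0,0,0,0 | 0,0,0,0,0,0,0' > mv.in && python3 nudge.py mv.in; python3 -c "
from h import *
go((.4565,-.3025,.125),171)"
```

```text
time_s: 41.6
eef_pos: [0.4595, -0.3008, 0.235]
tcp_rot: [[-0.997, -0.076, -0.003], [-0.076, 0.997, -0.002], [0.003, -0.002, -1.0]]
contact_force: [0.0, -0.3, -1.8]
finger_gap: 0.0161
finger_force: 58.9
time_s: 42.8
eef_pos: [0.4575, -0.3016, 0.2327]
tcp_rot: [[-0.203, -0.979, -0.011], [-0.979, 0.203, -0.001], [0.003, 0.01, -1.0]]
contact_force: [-0.2, -0.6, -0.7]
finger_gap: 0.0164
finger_force: 58.9
rotvec [ 0.6  -0.18 -2.74] d_tool_now [ 0.0007 -0.0003  0.1077] d_tool_after [0.001  0.0008 0.1077] q [ 61.  35. -49. 102.  31.  58. 169.]
```

Joint 7 is at its upper limit this way, so I'll turn back the other way round (−357°), where there's margin.

```bash
for i in 1; do :; done; echo '0,0,8.5,0,0,0,0 | 0,0,8.5,0,0,0,0 | 0,0,8.5,0,0,0,0 | 0,0,8.5,0,0,0,0 | 0,0,8.5,0,0,0,0 | 0,0,8.5,0,0,0,0 | 0,0,8.5,0,0,0,0 | 0,0,8.5,0,0,0,0 | 0,0,8.5,0,0,0,0 | 0,0,8.5,0,0,0,0 | 0,0,8.5,0,0,0,0 | 0,0,8.5,0,0,0,0' > mv.in && python3 nudge.py mv.in | head -3; echo '0,0,8.5,0,0,0,0 | 0,0,8.5,0,0,0,0 | 0,0,8.5,0,0,0,0 | 0,0,8.5,0,0,0,0 | 0,0,8.5,0,0,0,0 | 0,0,8.5,0,0,0,0 | 0,0,8.5,0,0,0,0 | 0,0,8.5,0,0,0,0 | 0,0,8.5,0,0,0,0 | 0,0,8.5,0,0,0,0 | 0,0,0,0,0,0,0 | 0,0,0,0,0,0,0' > mv.in && python3 nudge.py mv.in;  python3 -c "
from h import *
go((.4565,-.3025,.235),171)"
```

```text
time_s: 44.0
eef_pos: [0.4584, -0.3013, 0.2341]
tcp_rot: [[-0.914, 0.407, -0.008], [0.407, 0.914, -0.003], [0.006, -0.006, -1.0]]
time_s: 45.2
eef_pos: [0.4587, -0.3009, 0.2341]
tcp_rot: [[0.315, 0.949, -0.007], [0.949, -0.315, -0.002], [-0.004, -0.006, -1.0]]
contact_force: [0.6, 1.1, -0.9]
finger_gap: 0.0165
finger_force: 58.9
rotvec [  0.29   0.57 170.64] d_tool_now [-0.0022 -0.0016 -0.0009] d_tool_after [ 0.0019  0.0019 -0.0009] q [ 29.  28.   2. 103.  -1.  50.  13.]
```

```bash
echo '0,0,8.53,0,0,0,0 | 0,0,8.53,0,0,0,0 | 0,0,8.53,0,0,0,0 | 0,0,8.53,0,0,0,0 | 0,0,8.53,0,0,0,0 | 0,0,8.53,0,0,0,0 | 0,0,8.53,0,0,0,0 | 0,0,8.53,0,0,0,0 | 0,0,8.53,0,0,0,0 | 0,0,8.53,0,0,0,0 | 0,0,0,0,0,0,0 | 0,0,0,0,0,0,0' > mv.in && python3 nudge.py mv.in | head -3; echo '0,0,8.53,0,0,0,0 | 0,0,8.53,0,0,0,0 | 0,0,8.53,0,0,0,0 | 0,0,8.53,0,0,0,0 | 0,0,8.53,0,0,0,0 | 0,0,8.53,0,0,0,0 | 0,0,8.53,0,0,0,0 | 0,0,8.53,0,0,0,0 | 0,0,8.53,0,0,0,0 | 0,0,8.53,0,0,0,0 | 0,0,0,0,0,0,0 | 0,0,0,0,0,0,0' > mv.in && python3 nudge.py mv.in;  python3 -c "
from h import *
go((.4565,-.3025,.125),171)"
```

```text
time_s: 46.4
eef_pos: [0.4584, -0.301, 0.2334]
tcp_rot: [[0.972, -0.235, -0.008], [-0.235, -0.972, -0.0], [-0.008, 0.002, -1.0]]
time_s: 47.6
eef_pos: [0.4582, -0.301, 0.2331]
tcp_rot: [[-0.154, -0.988, -0.008], [-0.988, 0.154, 0.0], [0.001, 0.008, -1.0]]
contact_force: [-0.3, 0.0, -1.1]
finger_gap: 0.0161
finger_force: 58.9
rotvec [ 0.49 -0.05  0.17] d_tool_now [0.0016 0.0006 0.1081] d_tool_after [0.0017 0.0015 0.1081] q [  -1.   36.   50.  104.  -32.   56. -126.]
```

```bash
echo '0.5,0,0.2,0.0013,0.0018,0,0 | 0,0,0,0,0,0.04,0 | 0,0,0,0,0,0.04,0 | 0,0,0,0,0,0.03,0 | 0,0,0,0,0,0,0 | 0,0,0,0,0,0,0 | 0,0,0,0,0,0,0 | 0,0,0,0,0,0,0 | 0,0,0,0,0,0,0' > mv.in && python3 nudge.py mv.in; python3 -c "
from h import *
go((.4562,-.302,.0857),171)"
```

```text
time_s: 48.5
eef_pos: [0.4569, -0.3026, 0.1244]
tcp_rot: [[-0.162, -0.987, 0.002], [-0.987, 0.162, -0.002], [0.002, -0.003, -1.0]]
contact_force: [-1.0, -0.5, -1.6]
finger_gap: 0.016
finger_force: 58.9
rotvec [-0.15 -0.1  -0.32] d_tool_now [-0.0006  0.0009  0.0387] d_tool_after [-0.0005  0.0008  0.0387] q [   5.   43.   42.  110.  -42.   43. -118.]
```

```bash
echo '-0.15,-0.1,-0.3,-0.0006,0.0009,0.012,0 | 0,0,0,0,0,0.010,0 | 0,0,0,0,0,0,0 | 0,0,0,0,0,0.003,0 | 0,0,0,0,0,0.003,0 | 0,0,0,0,0,0,0 | 0,0,0,0,0,0,0 | 0,0,0,0,0,0,0' > mv.in && python3 nudge.py mv.in; echo '0,0,0,0,0,0.004,0 | 0,0,0,0,0,0.004,0 | 0,0,0,0,0,0.003,0 | 0,0,0,0,0,0,0 | 0,0,0,0,0,0,0 | 0,0,0,0,0,0,0' > mv.in && python3 nudge.py mv.in; python3 -c "
from h import *
go((.4562,-.302,.0857),171)"
```

```text
time_s: 49.3
eef_pos: [0.4568, -0.3017, 0.0977]
tcp_rot: [[-0.157, -0.988, 0.002], [-0.988, 0.157, 0.002], [-0.002, -0.002, -1.0]]
contact_force: [-0.8, 4.9, 21.6]
finger_gap: 0.0164
finger_force: 63.2
time_s: 49.9
eef_pos: [0.458, -0.3005, 0.0853]
tcp_rot: [[-0.156, -0.988, 0.002], [-0.988, 0.156, 0.003], [-0.003, -0.002, -1.0]]
contact_force: [4.0, 4.9, 9.3]
finger_gap: 0.0163
finger_force: 61.0
rotvec [-0.11  0.18  0.02] d_tool_now [ 0.0018  0.0015 -0.0004] d_tool_after [ 0.0018  0.0015 -0.0004] q [   7.   46.   38.  111.  -45.   39. -115.]
```

```bash
echo '0,0,0,0,0,0.001,0 | 0,0,0,0,0,0,0 | 0,0,0,0,0,0,0.04 | 0,0,0,0,0,0,0.04 | 0,0,0,0,0,0,0.04 | 0,0,0,0,0,-0.04,0.04 | 0,0,0,0,0,-0.05,0.04 | 0,0,0,0,0,-0.05,0.04 | 0,0,0,0,0,0,0.04 | 0,0,0,0,0,0,0.04 | 0,0,0,0,0,0,0.04 | 0,0,0,0,0,0,0.04' > mv.in && python3 nudge.py mv.in
python3 - <<'E'
from h import *
w=env.snapshot('wrist');t=env.snapshot('top');a=env.snapshot('side')
s=env.read_state()
c=np.zeros((600,800,3),np.uint8)
c[:300,:400]=cv2.resize(w,(400,300));c[:300,400:]=cv2.resize(a[250:340,170:290],(400,300),interpolation=cv2.INTER_CUBIC)
c[300:,:400]=cv2.resize(t[140:280,340:440],(400,300)[:1]+(300,));c[300:,400:]=cv2.resize(w[20:245,160:460],(400,300),interpolation=cv2.INTER_CUBIC)
save('seat',c)
go((.5,.4,.235),-4)
h=xf([.5363,-.3080,-4.25],[(-.08,0,.116),(0,0,.116),(.08,0,.116)]);print(proj('wrist',h,s).round(0),proj('side',h).round(1))
E
```

```text
time_s: 51.1
eef_pos: [0.4549, -0.3009, 0.2216]
tcp_rot: [[-0.157, -0.988, -0.005], [-0.988, 0.157, 0.003], [-0.002, 0.005, -1.0]]
contact_force: [-0.4, 0.4, 0.1]
finger_gap: 0.04
finger_force: 0.0
rotvec [ 1.2000e-01 -3.6000e-01  1.7493e+02] d_tool_now [-0.6997  0.0663 -0.0117] d_tool_after [ 0.7028 -0.0042 -0.0128] q [  -0.   36.   50.  105.  -33.   55. -125.]
[[253. 194.]
 [171. 201.]
 [ 90. 208.]] [[206.9 279.8]
 [243.7 278.5]
 [280.4 277. ]]
```

View pics/seat.png

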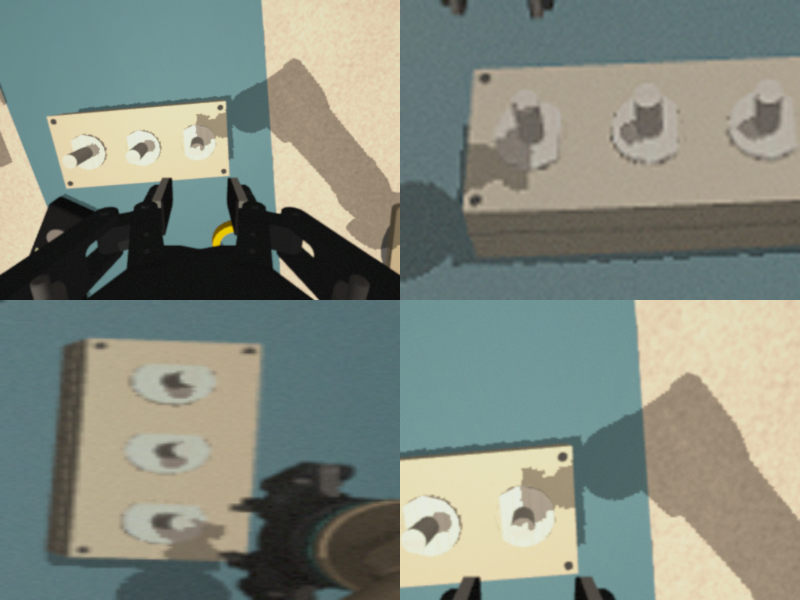

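All three bushings look seated and level. The left post top is at (207.5,279.4) in the side image against (206.9,279.8) predicted. Next I'll check whether the tray or cover has moved since the earlier pictures.

Run:
```python
from h import *
t=env.snapshot('top')
c=np.zeros((384,1024,3),np.uint8);c[:,512:]=t
n=save('x1',c,None,.78)[:,400:].astype(float);o=cv2.imread('pics/w4.png')[:,:,::-1][:,400:].astype(float)
for nm,(x0,y0,x1,y1) in dict(cover=(15,138,90,215),tray=(90,138,155,215)).items():
    A=o[y0:y1,x0:x1].mean(2).astype(np.float32);B=n[y0:y1,x0:x1].mean(2).astype(np.float32)
    print(nm,np.abs(A-B).mean(),cv2.phaseCorrelate(A,B,cv2.createHanningWindow(A.shape[::-1],cv2.CV_32F)))
n2=save('x2',t,(100,150,430,280),2.4).astype(np.float32).mean(2);o2=cv2.imread('pics/t6.png').astype(np.float32).mean(2)
A=o2[80:290,30:250];B=n2[80:290,30:250];print('tray t6',np.abs(A-B).mean(),cv2.phaseCorrelate(A,B,cv2.createHanningWindow(A.shape[::-1],cv2.CV_32F)))
```

```text
cover 1.9568255 ((0.4707003298878334, 0.10164463597260465), 0.9996305402119955)
tray 13.25075 ((4.145016869100811, 3.5407725226960878), 0.06063377294275496)
tray t6 13.533845 ((-0.320005650452174, 2.433010349201865), 0.05518067622871556)
```

Run:
```python
from h import *
n=cv2.imread('pics/x2.png');o=cv2.imread('pics/t6.png')
for i in(o,n):
    m=(i.max(2)<60).astype(np.uint8);m[:,:30]=0;m[:,250:]=0;m=cv2.morphologyEx(m,cv2.MORPH_CLOSE,np.ones((9,9)))
    c=max(cv2.findContours(m,0,1)[0],key=cv2.contourArea);r=cv2.minAreaRect(c)
    b=cv2.boxPoints(r)/2.4+[100,150];print(np.round(r[0],1),np.round(r[1],1),r[2],cv2.contourArea(c))
    print(back('top',b,.005).round(4)[:,:2].tolist())
```

```text
[137.9 191.5] [181.5 176.6] 4.184916019439697 30779.5
[[0.4063, 0.363], [0.5977, 0.3481], [0.5802, 0.1489], [0.3912, 0.1648]]
[138.4 193.4] [181.5 176.7] 4.23639440536499 30822.5
[[0.4043, 0.3626], [0.5958, 0.3475], [0.5781, 0.1483], [0.389, 0.1643]]
```

```bash
echo '0,0,-8.4,0,0,0,0.05 | 0,0,-8.4,0,0,0,0.05 | 0,0,-8.4,0,0,0,0.05 | 0,0,-8.4,0,0,0,0.05 | 0,0,-8.4,0,0,0,0.05 | 0,0,-8.4,0,0,0,0.05 | 0,0,-8.4,0,0,0,0.05 | 0,0,-8.4,0,0,0,0.05 | 0,0,-8.4,0,0,0,0.05 | 0,0,-8.4,0,0,0,0.05 | 0,0,-8.4,0,0,0,0.05' > mv.in && python3 nudge.py mv.in | head -2; echo '0,0,-8.4,0,0,0,0.05 | 0,0,-8.4,0,0,0,0.05 | 0,0,-8.4,0,0,0,0.05 | 0,0,-8.4,0,0,0,0.05 | 0,0,-8.4,0,0,0,0.05 | 0,0,-8.4,0,0,0,0.05 | 0,0,-8.4,0,0,0,0.05 | 0,0,-8.4,0,0,0,0.05 | 0,0,-8.4,0,0,0,0.05 | 0,0,-8.4,0,0,0,0.05 | 0,0,-8.4,0,0,0,0.05 | 0,0,0,0,0,0,0.05' > mv.in && python3 nudge.py mv.in;python3 -c "
from h import *
go((.48,.215,.235),-4.1)"
```

```text
time_s: 52.4
eef_pos: [0.4554, -0.3017, 0.2229]
time_s: 53.6
eef_pos: [0.4553, -0.3018, 0.2229]
tcp_rot: [[0.074, 0.997, -0.002], [0.997, -0.074, 0.002], [0.002, -0.003, -1.0]]
contact_force: [-0.8, -0.4, -0.5]
finger_gap: 0.0497
finger_force: 0.0
rotvec [-0.14 -0.09 -0.16] d_tool_now [ 0.5173 -0.0138 -0.0113] d_tool_after [ 0.5173 -0.0123 -0.0121] q [ 33.  28.  -3. 104.   2.  48.  24.]
```

```bash
echo '0,0,0,0.047,-0.001,-0.001,0.05 | 0,0,0,0.047,-0.001,-0.001,0.05 | 0,0,0,0.047,-0.001,-0.001,0.05 | 0,0,0,0.047,-0.001,-0.001,0.05 | 0,0,0,0.047,-0.001,-0.001,0.05 | 0,0,0,0.047,-0.001,-0.001,0.05 | 0,0,0,0.047,-0.001,-0.001,0.05 | 0,0,0,0.047,-0.001,-0.001,0.05 | 0,0,0,0.047,-0.001,-0.001,0.05 | 0,0,0,0.047,-0.001,-0.001,0.05 | 0,0,0,0.047,-0.001,-0.001,0.05 | 0,0,0,0,0,0,0.05' > mv.in && python3 nudge.py mv.in; echo '0,0,0,0,0,0,0.05 | 0,0,0,0,0,0,0.05 | 0,0,0,0,0,0,0.05 | 0,0,0,0,0,0,0.05' > mv.in && python3 nudge.py mv.in
cat >> h.py <<'E'
def rectfit(pts,x0,box):
    """box xmin,xmax,ymin,ymax; points near the outline"""
    def res(p):
        a=np.radians(p[2]);d=pts[:,:2]-p[:2];u=d@[np.cos(a),np.sin(a)];v=d@[-np.sin(a),np.cos(a)]
        return np.maximum(np.maximum(box[0]-u,u-box[1]),np.maximum(box[2]-v,v-box[3]))*1000
    r=least_squares(res,x0,x_scale=[.01,.01,3],loss='soft_l1',f_scale=.5);return r.x.round(4),np.median(np.abs(res(r.x))).round(2)
E
python3 - <<'E'
from h import *
s=env.read_state();w=env.snapshot('wrist');t=env.snapshot('top');print(s['eef_pos'])
cv2.imwrite('pics/tray_w.png',w[:,:,::-1])
P=xf([.492,.2557,-4.2],[(.003,0,.005)])
for cam,im,ss in(('wrist',w,s),('top',cv2.imread('pics/top0.png')*0+t,None)):
  for th in(50,60,70):
    m=(im.max(2)<th).astype(np.uint8)
    uv=np.stack(np.meshgrid(np.arange(512),np.arange(384)),-1).reshape(-1,2)
    B=back(cam,uv,.005,ss)[:,:2].reshape(384,512,2)
    m*=(np.abs(B-P[0,:2]).max(2)<.125)
    m=cv2.morphologyEx(m,cv2.MORPH_CLOSE,np.ones((5,5)))
    c=max(cv2.findContours(m,0,1)[0],key=cv2.contourArea).reshape(-1,2)
    print(cam,th,len(c),c.min(0),c.max(0),rectfit(back(cam,c,.005,ss),[.492,.256,-4],(-.091,.097,-.1,.1)))
E
```

```text
time_s: 54.8
eef_pos: [0.4822, 0.2234, 0.2348]
tcp_rot: [[0.067, 0.998, -0.001], [0.998, -0.067, 0.007], [0.007, -0.002, -1.0]]
contact_force: [-1.0, 0.0, 0.4]
finger_gap: 0.0502
finger_force: 0.0
time_s: 55.2
eef_pos: [0.4833, 0.2132, 0.2347]
tcp_rot: [[0.077, 0.997, -0.002], [0.997, -0.077, 0.001], [0.0, -0.002, -1.0]]
contact_force: [-0.5, -0.1, -0.4]
finger_gap: 0.0499
finger_force: 0.0
[0.48331455 0.2132211  0.23473734]
wrist 50 711 [189  58] [354 205] (array([ 0.4916,  0.2533, -5.0986]), np.float64(5.02))
wrist 60 617 [189  58] [354 205] (array([ 0.4915,  0.256 , -4.6193]), np.float64(3.61))
wrist 70 620 [188  57] [354 206] (array([ 0.4911,  0.2566, -4.803 ]), np.float64(1.47))
top 50 295 [121 193] [196 277] (array([ 0.4884,  0.2579, -4.7716]), np.float64(2.91))
top 60 329 [111 193] [197 277] (array([ 0.4861,  0.2601, -4.074 ]), np.float64(3.74))
top 70 324 [111 193] [197 277] (array([ 0.4867,  0.2595, -4.1309]), np.float64(2.78))
```

```bash
cat >> h.py <<'E'
def edgefit(im,s,x0,cam='wrist',box=(-.091,.097,-.1,.1),z=.005,w=.012):
    g=cv2.GaussianBlur(im,(3,3),0).astype(np.float32).mean(2);p=np.array(x0,float);off=np.arange(-w,w+1e-9,.0005)
    for it in range(4):
        pts=[]
        for side in range(4):
            n=[(-1,0),(1,0),(0,-1),(0,1)][side]
            for t in np.linspace(-.08,.08,33):
                if side==1 and abs(t)<.035: continue
                b=np.array([box[side],t]) if side<2 else np.array([t,box[side]])
                P=np.c_[b+off[:,None]*n,np.full(len(off),z)]
                q=proj(cam,xf(p,P),s).astype(np.float32)
                v=cv2.remap(g,q[:,:1],q[:,1:],cv2.INTER_LINEAR).ravel();d=np.gradient(cv2.GaussianBlur(v.reshape(-1,1),(1,7),0).ravel())
                k=d.argmax()
                if d[k]>.8: pts.append((side,t,*(xf(p,P)[k,:2]),off[k]))
        pts=np.array(pts);r=None
        def res(q):
            a=np.radians(q[2]);d=pts[:,2:4]-q[:2];u=d@[np.cos(a),np.sin(a)];v=d@[-np.sin(a),np.cos(a)]
            uv=np.where(pts[:,0]<2,u,v);return (uv-np.array(box)[pts[:,0].astype(int)])*1000
        r=least_squares(res,p,x_scale=[.01,.01,3],loss='soft_l1',f_scale=.5);p=r.x
    e=res(p);return p.round(4),[(int((pts[:,0]==i).sum()),round(float(np.median(e[pts[:,0]==i])),2)) for i in range(4) if (pts[:,0]==i).any()],np.median(np.abs(e)).round(2)
E
python3 - <<'E'
from h import *
w=cv2.imread('pics/tray_w.png')[:,:,::-1]
print('now',edgefit(w,env.read_state(),[.4915,.2563,-4.5]))
R=np.array([[.070,.9975,0],[.9975,-.070,.002],[.002,0,-1.]])
s=dict(eef_pos=np.array([.4557,.2433,.2178]),tcp_rot=R)
print('w3',edgefit(cv2.imread('pics/w3.png')[:,:,::-1],s,[.4937,.2563,-4.1]))
print('top now',edgefit(env.snapshot('top'),None,[.4915,.2563,-4.2],'top'))
E
```

```text
now (array([ 0.4897,  0.2585, -4.433 ]), [(33, 0.09), (20, -0.45), (33, 0.54), (33, -0.45)], np.float64(0.48))
w3 (array([ 0.493 ,  0.2577, -4.3304]), [(33, 0.47), (20, -0.52), (33, 0.55), (33, -0.44)], np.float64(0.47))
top now (array([ 0.488 ,  0.2566, -4.4383]), [(26, -0.01), (20, -0.11), (33, 0.06), (19, 0.08)], np.float64(0.53))
```

```bash
echo '0,0,-0.3,0.045,0.001,0,0.05 | 0,0,0,0.045,0.001,0,0.05 | 0,0,0,0.045,0.001,0,0.05 | 0,0,0,0.045,0.001,0,0.05 | 0,0,0,0.045,0.001,0,0.05 | 0,0,0,0.044,0.001,0,0.05 | 0,0,0,0,0,0.05,0.05 | 0,0,0,0,0,0.03,0.05 | 0,0,0,0,0,0,0.05 | 0,0,0,0,0,0,0.05 | 0,0,0,0,0,0,0.05 | 0,0,0,0,0,0,0.05' > mv.in && python3 nudge.py mv.in
python3 - <<'E'
from h import *
go((.5107,.4811,.0785),-4.13)
s=env.read_state();w=env.snapshot('wrist');cv2.imwrite('pics/cov_w.png',w[:,:,::-1])
P=[(.087,.097,.071),(-.087,.097,.071),(.007,.03,.106),(-.007,.03,.106),(-.007,-.03,.106),(.007,-.03,.106)]
print(proj('wrist',xf([.5107,.4811,-4.13],P),s).round(1))
E
```

```text
time_s: 56.55
eef_pos: [0.5089, 0.4835, 0.1575]
tcp_rot: [[0.07, 0.998, 0.001], [0.998, -0.07, 0.004], [0.004, 0.001, -1.0]]
contact_force: [0.1, -0.2, -0.1]
finger_gap: 0.0503
finger_force: 0.0
rotvec [ 0.03 -0.24  0.14] d_tool_now [-0.0026  0.002   0.079 ] d_tool_after [-0.0023  0.002   0.079 ] q [-42.  45.  -6.  82.   5.  54. -54.]
[[367.6  84. ]
 [150.   83.4]
 [268.5 174.5]
 [249.5 174.5]
 [249.8 248.7]
 [267.4 248.7]]
```

Run:
```python
from h import *
w=cv2.imread('pics/cov_w.png')[:,:,::-1].astype(int)
d=(w[:,:,0]-w[:,:,2])[150:262,215:310]
print(w[200,240:280:3].tolist())
m=(d>8).astype(np.uint8);n,l,st,ce=cv2.connectedComponentsWithStats(m);i=1+st[1:,4].argmax();print(st[i]+[215,150,0,0,0])
c=w.mean(2)
for r in(60,70,80,90,100): print(r,np.abs(np.diff(c[r,130:180])).argmax()+130,np.abs(np.diff(c[r,340:390])).argmax()+340)
for x in(200,250,300): print(x,np.diff(c[70:110,x]).round(0).astype(int).tolist())
```

```text
[[143, 163, 159], [140, 162, 159], [142, 164, 159], [113, 116, 109], [155, 141, 127], [165, 153, 139], [167, 153, 139], [167, 153, 139], [159, 145, 131], [124, 133, 128], [143, 164, 158], [143, 165, 159], [143, 165, 160], [143, 164, 160]]
[ 250  170   17   78 1256]
60 157 346
70 135 356
80 160 362
90 156 365
100 157 358
200 [0, 0, 0, -1, 1, -1, 0, 0, 0, 2, 0, 0, 0, 3, 5, 2, 0, -1, -1, -8, -13, -7, 3, -1, -2, -11, -26, -10, 0, -1, 2, -2, 0, 1, 0, 0, 1, -1, 0]
250 [0, 0, -2, -1, 0, 0, 1, 0, 2, -1, 1, 1, 2, 3, 6, 3, 1, 0, -2, -10, -14, -11, -16, -8, -1, -3, -10, -4, 1, -1, 0, -1, 1, 0, -1, 2, -1, 0, -1]
300 [1, 0, 1, 0, -2, 0, -3, 1, -1, 0, -1, 2, 0, 3, 6, 5, 0, -1, -8, -17, -23, -12, -1, 2, 0, -1, 0, -12, -7, -1, 0, 2, -1, 0, 0, 1, 1, -1, 0]
```

```bash
echo '0,-0.2,0.1,-0.0025,0.002,0.04,0.05 | 0,0,0,0,0,0.035,0.05 | 0,0,0,0,0,0.004,0.05 | 0,0,0,0,0,0,0.05 | 0,0,0,0,0,0,0.05 | 0,0,0,0,0,0,0.02 | 0,0,0,0,0,0,0 | 0,0,0,0,0,0,0 | 0,0,0,0,0,0,0 | 0,0,0,0,0,0,0 | 0,0,0,0,0,0,0' > mv.in && python3 nudge.py mv.in; echo '0,0,0,0,0,-0.02,0 | 0,0,0,0,0,-0.03,0 | 0,0,0,0,0,-0.04,0 | 0,0,0,0,0,-0.02,0 | 0,0,0,0,0,0,0 | 0,0,0,0,0,0,0 | 0,0,0,0,0,0,0 | 0,0,0,0,0,0,0' > mv.in && python3 nudge.py mv.in; python3 -c "
from h import *
go((.4903,.2570,.19),-4.3)"
```

```text
time_s: 57.7
eef_pos: [0.51, 0.4808, 0.0775]
tcp_rot: [[0.071, 0.997, -0.001], [0.997, -0.071, -0.001], [-0.001, -0.0, -1.0]]
contact_force: [-1.1, -0.4, 6.1]
finger_gap: 0.0131
finger_force: 59.8
time_s: 58.5
eef_pos: [0.5086, 0.4794, 0.1836]
tcp_rot: [[0.071, 0.997, -0.005], [0.997, -0.071, -0.005], [-0.006, -0.005, -1.0]]
contact_force: [0.0, 0.1, -3.3]
finger_gap: 0.0131
finger_force: 58.9
rotvec [-0.26  0.32  0.25] d_tool_now [-0.2231 -0.0026 -0.0051] d_tool_after [-0.2231 -0.0016 -0.0064] q [-42.  43.  -6.  80.   5.  57. -54.]
```

```bash
echo '0,0,0,-0.02,-0.0004,-0.004,0 | 0,0,0,-0.04,-0.0004,-0.004,0 | 0,0,0,-0.04,-0.0004,0,0 | 0,0,0,-0.04,-0.0004,0,0 | 0,0,0,-0.04,0,0,0 | 0,0,0,-0.03,0,0,0 | 0,0,0,-0.013,0,0,0 | 0,0,0,0,0,0,0 | 0,0,0,0,0,0,0 | 0,0,0,0,0,0,0 | 0,0,0,0,0,0,0' > mv.in && python3 nudge.py mv.in; python3 -c "
from h import *
go((.4903,.2570,.125),-4.3)"
```

```text
time_s: 59.6
eef_pos: [0.492, 0.26, 0.1943]
tcp_rot: [[0.068, 0.998, -0.002], [0.998, -0.068, -0.001], [-0.002, -0.002, -1.0]]
contact_force: [-0.0, 0.5, -3.4]
finger_gap: 0.013
finger_force: 58.8
rotvec [-0.13  0.09  0.39] d_tool_now [-0.003  -0.0013  0.0693] d_tool_after [-0.0031 -0.0015  0.0693] q [-26.  31.  -7. 104.   5.  45. -40.]
```

```bash
echo '-0.1,0.1,0.35,-0.003,-0.0014,0.02,0 | 0,0,0,0,0,0.03,0 | 0,0,0,0,0,0.02,0 | 0,0,0,0,0,0,0 | 0,0,0,0,0,0,0 | 0,0,0,0,0,0,0 | 0,0,0,0,0,0,0 | 0,0,0,0,0,0,0' > mv.in && python3 nudge.py mv.in
python3 - <<'E'
from h import *
go((.4903,.2570,.0825),-4.3)
t=env.snapshot('top');print(edgefit(t,None,[.4885,.2566,-4.4],'top',w=.008))
E
```

```text
time_s: 60.4
eef_pos: [0.4911, 0.2554, 0.1254]
tcp_rot: [[0.077, 0.997, 0.001], [0.997, -0.077, 0.0], [0.0, 0.001, -1.0]]
contact_force: [0.4, -1.0, -4.1]
finger_gap: 0.0132
finger_force: 58.9
rotvec [ 0.07 -0.01 -0.1 ] d_tool_now [ 0.0016 -0.001   0.0429] d_tool_after [ 0.0016 -0.0009  0.0429] q [-26.  36.  -6. 108.   6.  36. -41.]
(array([ 0.4885,  0.2568, -4.6456]), [(33, -0.09), (20, 0.36), (33, -0.07), (16, -0.05)], np.float64(0.47))
```

```bash
echo '0,0,0,0.0015,-0.0009,0.008,0 | 0,0,0,0,0,0.008,0 | 0,0,0,0,0,0.007,0 | 0,0,0,0,0,0,0 | 0,0,0,0,0,0,0 | 0,0,0,0,0,0,0' > mv.in && python3 nudge.py mv.in; echo '0,0,0,0,0,0.008,0 | 0,0,0,0,0,0.006,0 | 0,0,0,0,0,0.005,0 | 0,0,0,0,0,0,0 | 0,0,0,0,0,0,0 | 0,0,0,0,0,0,0' > mv.in && python3 nudge.py mv.in
```

```text
time_s: 61.05
eef_pos: [0.4899, 0.2567, 0.1016]
tcp_rot: [[0.077, 0.997, -0.0], [0.997, -0.077, -0.001], [-0.001, -0.0, -1.0]]
contact_force: [-0.7, -0.4, -3.3]
finger_gap: 0.0134
finger_force: 58.8
time_s: 61.65
eef_pos: [0.4898, 0.2566, 0.0825]
tcp_rot: [[0.077, 0.997, -0.0], [0.997, -0.077, -0.001], [-0.001, -0.0, -1.0]]
contact_force: [-0.0, 0.1, 0.9]
finger_gap: 0.0131
finger_force: 59.6
```

```bash
echo '0,0,0,0,0,0.001,0 | 0,0,0,0,0,0,0 | 0,0,0,0,0,0,0.05 | 0,0,0,0,0,0,0.05 | 0,0,0,0,0,0,0.05 | 0,0,0,0,0,-0.03,0.05 | 0,0,0,0,0,-0.05,0.05 | 0,0,0,0,0,-0.05,0.05 | 0,0,0,0,0,-0.02,0.05 | 0,0,0,0,0,0,0.05 | 0,0,0,0,0,0,0.05 | 0,0,0,0,0,0,0.05' > mv.in && python3 nudge.py mv.in
python3 - <<'E'
from h import *
t=env.snapshot('top');save('end',t)
print('tray',edgefit(t,None,[.4885,.2566,-4.4],'top',w=.008))
m=(t.min(2)>150).astype(np.uint8)
for k,h in enumerate(xf([.5363,-.3080,-4.25],[(-.08,0,.075),(0,0,.075),(.08,0,.075)])):
    q=proj('top',h)[0]
    g=t.astype(int);d=(g[:,:,0]-g[:,:,2])
    y,x=q[1],q[0];box=np.s_[int(y)-13:int(y)+14,int(x)-13:int(x)+14]
    mm=np.zeros(t.shape[:2],np.uint8);mm[box]=(d[box]<12)
    for o in blobs('top',mm,.075,None,.026,.0185,80): print(k,h.round(4),o)
s=env.read_state();w=env.snapshot('wrist').astype(int);d=w[:,:,0]-w[:,:,2]
P=xf([.4898,.2567,-4.4],[(.007,.03,.111),(-.007,.03,.111),(-.007,-.03,.111),(.007,-.03,.111)]);q=proj('wrist',P,s);print(q.round(0))
E
```

```text
time_s: 62.85
eef_pos: [0.4889, 0.2561, 0.23]
tcp_rot: [[0.077, 0.997, -0.003], [0.997, -0.077, -0.002], [-0.003, -0.003, -1.0]]
contact_force: [0.9, -0.2, -0.6]
finger_gap: 0.0499
finger_force: 0.0
tray (array([ 0.488 ,  0.2555, -4.3952]), [(32, -0.05), (20, -0.11), (33, -0.8), (29, 2.63)], np.float64(0.62))
0 [ 0.4565 -0.3021  0.075 ] (array([ 0.4523, -0.3045, -7.6207]), np.float64(4.03), array([380., 243.]))
1 [ 0.5363 -0.308   0.075 ] (array([  0.5364,  -0.2806, -28.3151]), np.float64(7.34), array([378., 209.]))
2 [ 0.6161 -0.3139  0.075 ] (array([ 0.6131, -0.3225, 21.7981]), np.float64(7.24), array([379., 179.]))
[[264. 158.]
 [250. 158.]
 [250. 216.]
 [264. 216.]]
```

Run:
```python
from h import *
a=env.snapshot('side');o=cv2.imread('pics/seat.png')[:300,400:,::-1].astype(float)
n=cv2.resize(a[250:340,170:290],(400,300),interpolation=cv2.INTER_CUBIC).astype(float)
d=np.abs(o-n).mean(2)[60:];print([d[:,i:i+50].mean().round(1) for i in range(0,400,50)],np.argwhere(d>60).size)
w=env.snapshot('wrist').astype(int);dd=(w[:,:,0]-w[:,:,2])[140:225,235:280]
n_,l,st,ce=cv2.connectedComponentsWithStats((dd>8).astype(np.uint8));print(st[1+st[1:,4].argmax()]+[235,140,0,0,0])
s=env.read_state();print(s['finger_force'],s['time_s'])
```

```text
[np.float64(14.0), np.float64(11.8), np.float64(11.9), np.float64(10.0), np.float64(10.0), np.float64(10.2), np.float64(10.4), np.float64(10.1)] 0
[249 155  15  60 804]
0.0 63.05
```

```bash
python3 -c "
from workcell import env
print(env.sign_off())"
```

```text
the job is handed in; nothing more can be done
None
```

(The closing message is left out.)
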